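Close and pack an order of jewellery boxes, then stamp its job card

ROBOT

A 7-joint arm with a two-finger parallel gripper is mounted at the origin on the work surface. World frame = base frame: x ahead of the robot, y to its left, z up, the work surface at z = 0. Lengths are in m, angles in rad, forces in N, time in s.
With the tool pointing down it reaches from about 0.425 to 0.875 m from the base axis. Payload 4.7 kg.
Tool frame: the origin (TCP) lies between the finger pads; the fingertips stand 19 mm ahead of it and the grasp point (between the pads) is the TCP (ctrl.tip_extent is the distance from the TCP to the fingertips, in m); z points along the fingers, y is the line along which they close (so a half turn about z gives the same grasp; the last joint's range is limited). The gripper opens to 87 mm and grips with 3 to 60 N. Pads are 19 mm wide; open, the fingers measure 117 mm over their backs; the gripper's body (75 mm by 190 mm) begins 51 mm behind the grasp point.
Start: joints at [1.187, 0.321, -0.07, 1.45, 0.023, 1.371, -0.057], TCP at [0.252, -0.599, 0.242] pointing down, gripper open.
Joint ranges: [-2.86, 2.86], [-0.3, 2.09], [-1.38, 1.24], [0.06, 2.45], [-1.56, 4.7], [0.09, 2.05], [-2.69, 2.69]. Speed limits (rad/s): [2.57, 2.57, 3.14, 3.14, 3.14, 3.14, 3.14].

INTERFACE

Orientations are given as a rotation vector (axis times angle).
In Python, from bench import ctrl gives the robot as it stands.
- The arm moves only by the shell command python3 -m crank 'ROWS' [OPENING] [FORCE]. ROWS is JSON, a list of rows, each an object of numbers: "tx", "ty", "tz": the shift along the tool's x, y, z in mm; "turn": the turn about the tool's z in units of 5 degrees (1.0 is 5 degrees). In form: [{"tx": .., "ty": .., "tz": .., "turn": ..}, ...]. A call has 1 to 5 rows; each row is the pose to reach, as a shift and turn from the pose commanded when the call began, along the tool's axes at that moment; what a row does not reach only later rows make up. A row lasts 1/8 s, in which the tool goes at most 62.5 mm and 10.7 degrees, less where a joint would pass 70% of its speed; a pose out of reach is approached as far as the arm can. A call with a gripper value outside its range is refused whole. OPENING is the finger opening in mm, from 0 to 87, set as the call begins (- or left out, the last holds). The fingers move at their own pace and stop on an object; FORCE is the grip in N (left out, the last holds). Time passes only in rows, so rows that repeat a pose let the fingers close. It gives the time, the measured TCP pose, the force, the opening and the grip force at its end, in the units of the state.
- ctrl.get_state(): the state, without advancing time (a new reading comes with each control period).
- ctrl.get_image(name): name is "scene" or "top"; returns (picture, depth): 480x640x3 uint8, red, green, blue; 480x640 float32, m along the optical axis (not along the pixel's ray), 0 where there is no reading.
- ctrl.camera_model(name): a dict with "intrinsics" (3x3 intrinsics, pixels), "dist_coeffs" ([k1, k2, p1, p2, k3] as OpenCV has them; the pictures are not rectified), "origin" and "orientation" of the camera in the world. Camera axes: x right, y down, z forward; pixel columns grow to the right and rows downward; lengths in m; the calibration is good to about 2 mm. A picture is of the moment at which its call begins. camera_model takes no time and is no camera call.
- ctrl.close_job(): hands the job in; it is judged then, once.
Trained networks look in the newest picture that a camera, given by its name, has taken for a name from the list of things; names that differ only in an ending like _2 or _b are one class to them, and where a whole thing is asked for, a point or a joint stands for the part that bears it (a point fixed in the world has none). Each returns a list of dicts, best first, with "confidence" (0 to 1); they miss things now and then, are a little off and sometimes report something else, mostly with a low value. They report only what shows in the picture. A call takes as long as a camera call. They do not tell look-alikes from the thing itself.
- ctrl.recognise(camera, query): "xyz" ([x, y, z] in m, in world coordinates, good to about 4 mm: the middle of the surface that is visible of it).
- ctrl.mark_of(camera, query): "xyz" ([x, y, z] in m, in world coordinates, good to about 4 mm: a listed point, or the origin of a listed thing).
The state is a dict: "time": time; "joint_positions": joint angles; "qd": joint speeds; "joint_torque": joint torques, N m; "position": TCP position; "tool_rot": TCP orientation; "ft_force": force on the tool from outside, world axes, zero at the start; "torque": the same for the moment, N m; "grip_width": opening from 0.0 (shut) to 1.0 (fully open); "grip_force": force on a finger pad.
Only numpy, scipy, OpenCV 4.12 (cv2) and the standard library are available. Lean on these libraries where they do the work, as an engineer would, in place of code of your own. Each camera call takes 0.05 s, during which the arm holds its last target. There are 200 camera calls.

TASK

Pack this order: push the lid of every navy jewellery box fully home, then stand each box upright on one of its thin edges inside the felt-lined order tray. When all of them are standing in the tray, sign the order off: set the self-inking stamp inside the red frame on the job card, lengthwise with the frame, press its red cap right down, and put the stamp back standing on its rubber mat. Leave the other things on the bench where they are.

Things in the scene. Friction and masses are not known exactly. Their poses are not given: they have to be found in the camera images.
- box1: navy two-part jewellery box, 66 x 66 mm, 28 mm thick when shut, about 100 g; may be absent. Starts lying flat, lid up. Origin: centre of the underside of its lower half; z is the thickness and points out through the lid; x and y run along its square edges. Lower half 12 mm tall; above it a cream 60 x 60 mm neck shows as a light band while the lid is proud
- lid1 (a joint): how far the lid of box1 stands proud of shut, m: 0 fully home, up to 0.010. The 16 mm deep lid is a tight sliding fit on the neck (about 7 N moves it, then it stops hard), it stays where it is left and does not come off. The lid's top face (66 x 66 mm, thin gold frame on it) is 28 mm plus this value above the box's origin
- box2: navy two-part jewellery box, 66 x 66 mm, 28 mm thick when shut, about 100 g; may be absent. Starts lying flat, lid up. Origin: centre of the underside of its lower half; z is the thickness and points out through the lid; x and y run along its square edges. Lower half 12 mm tall; above it a cream 60 x 60 mm neck shows as a light band while the lid is proud
- lid2 (a joint): how far the lid of box2 stands proud of shut, m: 0 fully home, up to 0.010. The 16 mm deep lid is a tight sliding fit on the neck (about 7 N moves it, then it stops hard), it stays where it is left and does not come off. The lid's top face (66 x 66 mm, thin gold frame on it) is 28 mm plus this value above the box's origin
- box3: navy two-part jewellery box, 66 x 66 mm, 28 mm thick when shut, about 100 g; may be absent. Starts lying flat, lid up. Origin: centre of the underside of its lower half; z is the thickness and points out through the lid; x and y run along its square edges. Lower half 12 mm tall; above it a cream 60 x 60 mm neck shows as a light band while the lid is proud
- lid3 (a joint): how far the lid of box3 stands proud of shut, m: 0 fully home, up to 0.010. The 16 mm deep lid is a tight sliding fit on the neck (about 7 N moves it, then it stops hard), it stays where it is left and does not come off. The lid's top face (66 x 66 mm, thin gold frame on it) is 28 mm plus this value above the box's origin
- box4: navy two-part jewellery box, 66 x 66 mm, 28 mm thick when shut, about 100 g; may be absent. Starts lying flat, lid up. Origin: centre of the underside of its lower half; z is the thickness and points out through the lid; x and y run along its square edges. Lower half 12 mm tall; above it a cream 60 x 60 mm neck shows as a light band while the lid is proud
- lid4 (a joint): how far the lid of box4 stands proud of shut, m: 0 fully home, up to 0.010. The 16 mm deep lid is a tight sliding fit on the neck (about 7 N moves it, then it stops hard), it stays where it is left and does not come off. The lid's top face (66 x 66 mm, thin gold frame on it) is 28 mm plus this value above the box's origin
- tray: order tray, fixed: shallow pale wooden tray with dark grey felt, 170 mm (its x) x 210 mm (its y), 22 mm tall, walls and floor 6 mm thick. Origin: centre of its underside; inner floor 6 mm above it, inside 158 x 198 mm. A box on edge in it stands freely, 66 mm tall
- card: pocket clipboard with the paper job card, fixed: 160 mm (its x) x 130 mm (its y), paper face 5 mm above the table; a steel clip, 15 mm tall, along its +x end. Origin: centre of its underside
- card_frame (a point): centre of the red printed frame on the job card, at the paper face; the frame is 62 mm along the card's x and 94 mm along the card's y inside its lines
- stamp: self-inking hand stamp (170 g): black foot 64 mm (its x) x 38 mm (its y), 10 mm tall, grey frame, and a red sprung cap 60 x 34 mm on top. 82 mm tall at rest. Origin: centre of its underside, z up. Stands on its mat at the start
- cap (a joint): travel of the stamp's red cap, m: 0 at rest, grows as it is pushed down, 0.014 fully pressed. The spring takes 4 N to start and 11 N at the end of the stroke, and pushes the cap back up. The cap carries the stamp when lifted by it
- cap_top (a point): centre of the top of the stamp's red cap, 82 mm above its foot at rest. The cap reaches from 36 to 82 mm above the foot; it may be gripped across its 34 mm
- mat: black rubber mat of the stamp, fixed: 80 mm (its x) x 100 mm (its y), 4 mm thick. Origin: centre of its underside
- pliers: red-handled pliers, 115 mm long, lying; not part of the job. Origin at its underside near its middle
- cutters: green-handled side cutters, 95 mm long, lying; not part of the job. Origin at its underside near its middle
- dish: round steel dish of burs, 70 mm across, 22 mm tall; not part of the job. Origin at its underside near its middle
- loupe: black eye loupe, 26 mm across and 22 mm tall, with a 34 mm steel cover plate; not part of the job. Origin at its underside near its middle
- needlefile: needle file, 140 mm long, with wooden handle, lying; not part of the job. Origin at its underside near its middle
Mind the look-alikes: they are no part of the job. Leave any green or pink look-alike of the box2 alone.

How it is judged:
On the way, in this order (a step that is already met when the one before it is completed fails the run):
1. every box's lid is pressed fully home (value of joint each of lid1, lid2, lid3, lid4 below 0.0015 m), for 0.2 s.
2. every box stands upright on an edge in the tray, lid still home (all of step 1 and angle between box1's own z axis and vertical between 1.4 and 1.74 rad and linear speed of each of box1, box2, box3, box4 below 0.02 m/s and x of box1 in the frame of tray between -0.082 and 0.082 m and y of box1 in the frame of tray between -0.102 and 0.102 m and z of box1 in the frame of tray between 0.036 and 0.048 m and angle between box2's own z axis and vertical between 1.4 and 1.74 rad and x of box2 in the frame of tray between -0.082 and 0.082 m and y of box2 in the frame of tray between -0.102 and 0.102 m and z of box2 in the frame of tray between 0.036 and 0.048 m and angle between box3's own z axis and vertical between 1.4 and 1.74 rad and x of box3 in the frame of tray between -0.082 and 0.082 m and y of box3 in the frame of tray between -0.102 and 0.102 m and z of box3 in the frame of tray between 0.036 and 0.048 m and angle between box4's own z axis and vertical between 1.4 and 1.74 rad and x of box4 in the frame of tray between -0.082 and 0.082 m and y of box4 in the frame of tray between -0.102 and 0.102 m and z of box4 in the frame of tray between 0.036 and 0.048 m), for 0.2 s.
3. the stamp stands inside the red frame on the job card and its cap is pressed fully down (x of stamp in the frame of card_frame between -0.015 and 0.015 m and y of stamp in the frame of card_frame between -0.018 and 0.018 m and z of stamp in the frame of card_frame below 0.004 m and angle between the x axis of stamp and the y axis of card, either way round below 0.3 rad and angle between stamp's own z axis and vertical below 0.1 rad and value of joint cap above 0.012 m), for 0.1 s.
At the end, for the whole second after the job is handed in: Every box present has its lid home (within 1.5 mm), stands on an edge inside the tray (upright within 10 degrees, at rest), and the stamp stands upright and at rest on its mat, its cap up again (all of step 2 and x of stamp in the frame of mat between -0.03 and 0.03 m and y of stamp in the frame of mat between -0.035 and 0.035 m and z of stamp in the frame of mat below 0.008 m and angle between stamp's own z axis and vertical below 0.1 rad and linear speed of stamp below 0.02 m/s and value of joint cap below 0.003 m); the robot touches nothing.
It fails at once if a tool or dish that is not part of the job is moved more than 5 cm (distance of any of pliers, cutters, dish, loupe, needlefile from where it was at the start of the episode above 0.05 m).
Of box1, box2, box3, box4 only 3 to 4 are there at a start; the rules pass over those that are not, and their reading is None.
At some moment in a run one of box1, box2, box3, box4 may be knocked a few centimetres aside while the robot is not near it.
Once in a run the grip may slacken for a moment while it holds something.
It also fails if it takes over 210 s, if anything falls off the work surface, if the arm or the gripper's body presses on something with over 40 N, if the wrist force passes 120 N, or if a joint passes its speed limit or range.

## Working session

There is one attempt and no reset: what is moved stays moved. The work goes in short steps, Python scripts to look and compute and a shell command to move; the robot and the scene stay as the last step left them, time stands still between calls to the robot, and variables do not carry over. Pictures are saved under pics/ and viewed, at most 14 in all, crops included, and the job is handed in when it is done.

```bash
ls; mkdir -p pics
cat > h.py <<'E'
import numpy as np,cv2
from scipy.spatial.transform import Rotation as R
from bench import ctrl
def cam(n):
    m=ctrl.camera_model(n);K=np.array(m["intrinsics"]);d=np.array(m["dist_coeffs"]);o=np.array(m["origin"])
    q=np.array(m["orientation"]);Rm=q if q.shape==(3,3) else R.from_rotvec(q).as_matrix()
    return K,d,o,Rm
def cloud(n,dep):
    K,d,o,Rm=cam(n);h,w=dep.shape
    u,v=np.meshgrid(np.arange(w),np.arange(h))
    p=cv2.undistortPoints(np.stack([u,v],-1).reshape(-1,1,2).astype(float),K,d).reshape(h,w,2)
    c=np.dstack([p*dep[...,None],dep]);P=c@Rm.T+o
    P[dep==0]=np.nan
    return P
def shot(n,tag):
    im,dep=ctrl.get_image(n);cv2.imwrite(f'pics/{tag}.png',im[...,::-1]);np.savez(f'pics/{tag}.npz',im=im,P=cloud(n,dep));return im,cloud(n,dep)
def st():
    s=ctrl.get_state();print('t',round(s['time'],2),'p',np.round(s['position'],4),'R',np.round(R.from_rotvec(s['tool_rot']).as_matrix(),3).tolist(),'F',np.round(s['ft_force'],1),'w',round(s['grip_width'],3),'gf',s['grip_force'],'q',np.round(s['joint_positions'],2));return s
E
python3 - <<'E'
from h import *
for n in('top','scene'):
    print(n,ctrl.camera_model(n)); shot(n,n+'0')
st()
for q in('box1','tray','card','card_frame','stamp','mat','pliers','cutters','dish','loupe','needlefile'):
    for r in ctrl.mark_of('top',q)[:5]: print(q,np.round(r['xyz'],3),round(r['confidence'],2))
E
```

```text
pics
top {'intrinsics': array([[461.06175828,   0.        , 318.98347376],
       [  0.        , 461.06175828, 240.57578059],
       [  0.        ,   0.        ,   1.        ]]), 'dist_coeffs': array([-0.04780075,  0.        ,  0.        ,  0.        ,  0.        ]), 'origin': array([0.41568951, 0.03048338, 0.93622808]), 'orientation': array([-2.12269622,  2.08653471, -0.22986628])}
scene {'intrinsics': array([[589.81901097,   0.        , 323.69418088],
       [  0.        , 589.81901097, 244.03098324],
       [  0.        ,   0.        ,   1.        ]]), 'dist_coeffs': array([-0.16377643,  0.        ,  0.        ,  0.        ,  0.        ]), 'origin': array([ 1.50203027, -0.26636471,  1.17556085]), 'orientation': array([-2.00969445, -1.47940153,  0.57968082])}
t 0.1 p [ 0.2516 -0.5988  0.2406] R [[0.922, 0.387, -0.001], [0.387, -0.922, 0.002], [-0.0, -0.002, -1.0]] F [ 0.1  0.2 -0.4] w 0.992 gf 0.0 q [ 1.19  0.32 -0.07  1.45  0.02  1.37 -0.06]
box1 [ 0.449 -0.091 -0.004] 0.93
box1 [0.767 0.29  0.002] 0.88
box1 [ 0.604 -0.086  0.004] 0.84
box1 [ 0.448  0.053 -0.004] 0.73
box1 [ 0.671 -0.194 -0.   ] 0.73
tray [ 0.45   0.322 -0.001] 0.96
card [ 0.478 -0.322  0.005] 0.87
card [ 0.605 -0.087  0.004] 0.66
card_frame [ 0.445 -0.324  0.008] 0.7
card_frame [ 0.708 -0.1   -0.001] 0.6
stamp [ 0.607 -0.313  0.005] 0.88
mat [ 0.606 -0.322  0.001] 0.62
mat [0.593 0.073 0.001] 0.36
pliers [0.677 0.209 0.001] 0.8
pliers [ 0.706 -0.098 -0.002] 0.57
cutters [0.71  0.106 0.001] 0.56
cutters [ 0.446 -0.323  0.009] 0.46
cutters [ 0.707 -0.097 -0.001] 0.24
dish [ 0.704  0.003 -0.001] 0.81
loupe [ 0.706 -0.096 -0.   ] 0.84
loupe [ 0.607 -0.086  0.005] 0.28
```

View pics/top0.png

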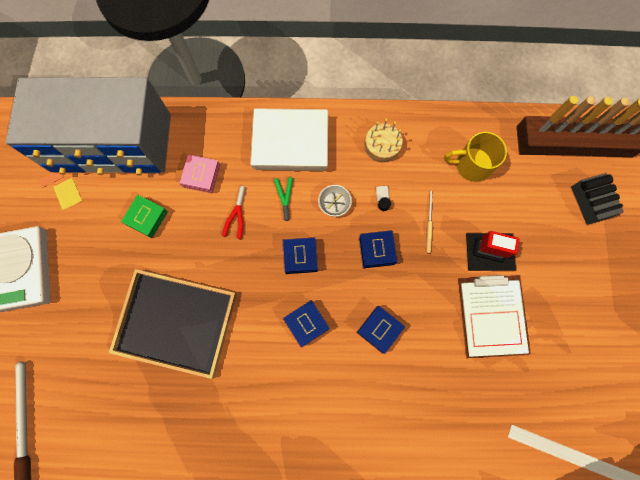

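View pics/scene0.png

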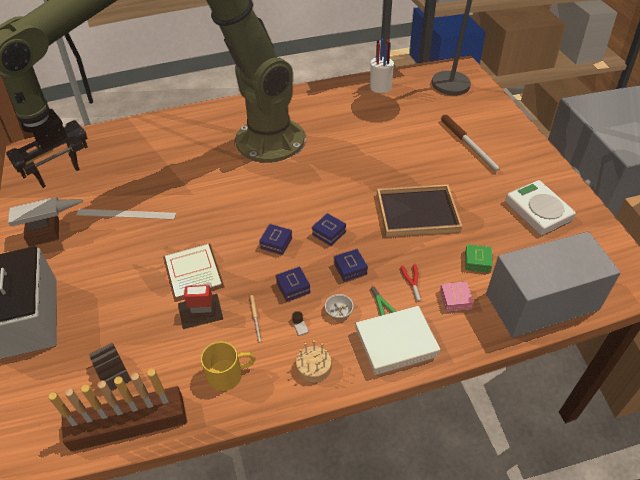

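The top view shows four navy boxes at pixels (300,255), (378,249), (306,324) and (382,329). The tray is at (173,323), the card at (494,317) and the stamp on its mat at (500,243). The green box (144,215) and pink box (200,172) are decoys. The scene view agrees with this.

```bash
cat >> h.py <<'E'
def rect(P,m):
    (c,s,a)=cv2.minAreaRect((P[m][:,:2]*1000).astype(np.float32));return np.round(c,1),np.round(s,1),round(a,1)
def boxes(im,P,zmin=.02):
    hsv=cv2.cvtColor(im,cv2.COLOR_RGB2HSV)
    m=((hsv[...,0]>108)&(hsv[...,0]<135)&(hsv[...,1]>120)).astype(np.uint8)
    m=cv2.morphologyEx(m,cv2.MORPH_CLOSE,np.ones((9,9)))
    n,l,s,c=cv2.connectedComponentsWithStats(m);out=[]
    for i in range(1,n):
        if s[i,4]<200: continue
        k=l==i;z=P[...,2][k];zt=np.nanpercentile(z,90)
        if not(-.3<np.nanmean(P[...,1][k])<.45 and .3<np.nanmean(P[...,0][k])<.75 and zt<.12):continue
        kk=k&(P[...,2]>zt-.005)
        if kk.sum()<50: continue
        c_,s_,a=rect(P,kk);print('box pix',np.round(c[i]),'ztop',round(float(np.nanmedian(P[...,2][kk])),4),'c',c_,'size',s_,'ang',a,'n',kk.sum());out.append(k)
    return out
E
python3 - <<'E'
from h import *
d=np.load('pics/top0.npz');im,P=d['im'],d['P']
boxes(im,P)
x,y,z=P[...,0],P[...,1],P[...,2]
hsv=cv2.cvtColor(im,cv2.COLOR_RGB2HSV);V=hsv[...,2].astype(int);S=hsv[...,1]
def reg(u0,u1,v0,v1):
    k=np.zeros(z.shape,bool);k[v0:v1,u0:u1]=1;return k
k=reg(100,245,262,385)&(z>.016)&(z<.03);print('tray rim',rect(P,k),np.nanmedian(z[k]))
k=reg(120,230,280,370)&(V<75);print('felt',rect(P,k),np.nanmedian(z[k]))
k=reg(455,535,285,362)&(S<60)&(V>150);print('paper',rect(P,k),np.nanmedian(z[k]))
k=reg(464,530,305,355)&(S>90)&((hsv[...,0]<6)|(hsv[...,0]>174))&(V>120);print('frame',rect(P,k),np.nanmedian(z[k]),k.sum())
k=reg(460,530,225,275)&(V<60)&(z<.012);print('mat',rect(P,k),np.nanmedian(z[k]))
k=reg(470,535,220,262)&(z>.074)&(z<.095);print('cap',rect(P,k),np.nanmedian(z[k]),k.sum())
a=P[380:450,250:450].reshape(-1,3);print('table z',np.nanmedian(a[:,2]))
E
```

```text
box pix [378. 249.] ztop 0.034 c [604.3 -83.9] size [65.4 65.7] ang 7.5 n 1011
box pix [300. 255.] ztop 0.0321 c [588.5  71.9] size [65.6 63.6] ang 5.2 n 988
box pix [306. 323.] ztop 0.0348 c [453.1  56.5] size [64.2 63.4] ang 33.7 n 1066
box pix [381. 329.] ztop 0.0334 c [444.2 -88.3] size [65.1 65.6] ang 52.0 n 1115
tray rim (array([449.6, 320.7]), array([212.5, 170.8]), 78.1) 0.02188730585040205
felt (array([463.5, 321.4]), array([172.9, 156. ]), 68.8) 0.006812315906645994
paper (array([ 468.6, -321.7]), array([143.8, 118.6]), 4.6) 0.004516853396750897
frame (array([ 448.8, -323.6]), array([65. , 97.4]), 3.7) 0.004720041962416599 70
mat (array([ 607.8, -322.6]), array([77. , 99.7]), 0.9) 0.00371347260024929
cap (array([ 608.7, -317.3]), array([62.8, 34.7]), 77.5) 0.08559934854494211 601
table z -0.00016718415105787532
```

Run:
```python
import cv2
im=cv2.imread('pics/top0.png');a=cv2.resize(im[215:365,445:545],None,fx=4,fy=4,interpolation=cv2.INTER_CUBIC);b=cv2.resize(im[225:375,270:415],None,fx=2.7,fy=4)
cv2.imwrite('pics/c0.png',cv2.hconcat([a,b]))
```

```text
(no output)
```

View pics/c0.png

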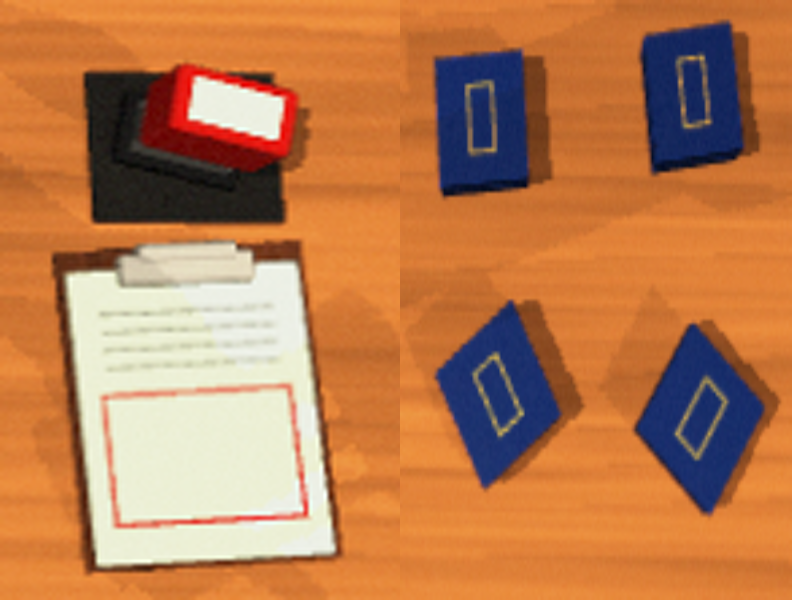

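The crop confirms the geometry: the lids are 4–7 mm proud, the card frame is clear and the stamp is yawed about 17° from the target. Next I move over the first lid.

```bash
cat > go.py <<'E'
import sys
from h import *
# usage: go.py x y z [toolx_yaw_deg]  (mm)
def plan(x,y,z,yaw=None):
    s=ctrl.get_state();p=np.array(s['position'])*1000;M=R.from_rotvec(s['tool_rot']).as_matrix()
    t=M.T@(np.array([x,y,z])-p);psi=np.degrees(np.arctan2(M[1,0],M[0,0]))
    if yaw is not None:
        d=(psi-yaw+180)%360-180
    else: d=0
    print('to',(x,y,z,yaw),'tx ty tz',np.round(t,1),'turn',round(d/5,2),'psi',round(psi,1),'dist',round(np.linalg.norm(t)))
if __name__=='__main__': plan(*map(float,sys.argv[1:]))
E
python3 -m crank '[{"tx":188,"ty":-198},{"tx":188,"ty":-198},{"tx":188,"ty":-198},{"tx":188,"ty":-198},{"tx":188,"ty":-198}]' 0 10
python3 -m crank '[{"tx":188,"ty":-198},{"tx":188,"ty":-198},{"tx":188,"ty":-198},{"tx":188,"ty":-198},{"tx":188,"ty":-198,"tz":20}]'
python3 -m crank '[{"tz":50},{"tz":100},{"tz":150},{"tz":150},{"tz":150}]'
python3 go.py 444 -88 65; python3 -c "
from h import *;st()"
```

```text
to (444.0, -88.0, 65.0, None) tx ty tz [ 375.3 -396.9  176.5] turn 0.0 psi 22.8 dist 574
t 0.65 p [ 0.2518 -0.5993  0.2416] R [[0.922, 0.387, -0.0], [0.387, -0.922, -0.0], [-0.0, 0.0, -1.0]] F [0.1 0.1 1.2] w 1.002 gf 0.0 q [ 1.19  0.32 -0.07  1.45  0.02  1.37 -0.06]$[0]: bad value
$[0]: bad value
$[0]: bad value
```

```bash
python3 -m crank '[{"tx":188,"ty":-198,"tz":0,"turn":0},{"tx":188,"ty":-198,"tz":0,"turn":0},{"tx":188,"ty":-198,"tz":0,"turn":0},{"tx":188,"ty":-198,"tz":0,"turn":0},{"tx":188,"ty":-198,"tz":0,"turn":0}]' 0 10
python3 -m crank '[{"tx":188,"ty":-198,"tz":0,"turn":0},{"tx":188,"ty":-198,"tz":0,"turn":0},{"tx":188,"ty":-198,"tz":0,"turn":0},{"tx":188,"ty":-198,"tz":0,"turn":0},{"tx":188,"ty":-198,"tz":20,"turn":0}]'
python3 -m crank '[{"tx":0,"ty":0,"tz":50,"turn":0},{"tx":0,"ty":0,"tz":100,"turn":0},{"tx":0,"ty":0,"tz":150,"turn":0},{"tx":0,"ty":0,"tz":150,"turn":0}]'
python3 go.py 444 -88 65; python3 -c "
from h import *;st()"
```

```text
time: 1.27
position: [0.3503, -0.34, 0.2421]
tool_rot: [3.077, 0.629, 0.001]
ft_force: [0.2, -0.8, 0.3]
grip_width: 0.523
grip_force: 0.0
time: 1.9
position: [0.4472, -0.0845, 0.2232]
tool_rot: [3.076, 0.63, 0.007]
ft_force: [0.3, -0.7, -0.4]
grip_width: 0.019
grip_force: 0.0
time: 2.4
position: [0.4418, -0.0877, 0.0687]
tool_rot: [-3.075, -0.621, 0.011]
ft_force: [0.2, -0.7, -0.5]
grip_width: 0.008
grip_force: 0.0
to (444.0, -88.0, 65.0, None) tx ty tz [1.9 1.2 3.7] turn 0.0 psi 22.8 dist 4
t 2.4 p [ 0.4418 -0.0877  0.0687] R [[0.922, 0.388, -0.007], [0.388, -0.922, 0.003], [-0.006, -0.005, -1.0]] F [ 0.2 -0.7 -0.5] w 0.008 gf 0.0 q [ 0.7   0.11 -0.58  2.1   0.07  0.96 -1.09]
```

```bash
python3 -m crank '[{"tx":2,"ty":1,"tz":13,"turn":0},{"tx":2,"ty":1,"tz":17,"turn":0},{"tx":2,"ty":1,"tz":20,"turn":0},{"tx":2,"ty":1,"tz":22,"turn":0},{"tx":2,"ty":1,"tz":23,"turn":0}]'
python3 -m crank '[{"tx":0,"ty":0,"tz":1,"turn":0},{"tx":0,"ty":0,"tz":2,"turn":0},{"tx":0,"ty":0,"tz":2,"turn":0}]'
```

```text
time: 3.02
position: [0.4483, -0.089, 0.05]
tool_rot: [3.078, 0.62, 0.002]
ft_force: [-1.6, -0.1, 6.4]
grip_width: 0.007
grip_force: 3.4
time: 3.4
position: [0.4483, -0.089, 0.0479]
tool_rot: [3.078, 0.62, 0.003]
ft_force: [-1.8, 0.0, 5.7]
grip_width: 0.0
grip_force: 2.8
```

```bash
python3 -m crank '[{"tx":0,"ty":0,"tz":1,"turn":0},{"tx":0,"ty":0,"tz":2,"turn":0},{"tx":0,"ty":0,"tz":2,"turn":0}]'
python3 -m crank '[{"tx":0,"ty":0,"tz":1,"turn":0},{"tx":0,"ty":0,"tz":2,"turn":0},{"tx":0,"ty":0,"tz":2,"turn":0}]'; python3 go.py 444 -88 66;python3 go.py 453 56 66
```

```text
time: 3.78
position: [0.4484, -0.089, 0.0473]
tool_rot: [3.078, 0.62, 0.001]
ft_force: [-6.4, 1.5, 18.5]
grip_width: 0.006
grip_force: 9.1
time: 4.15
position: [0.4485, -0.089, 0.0471]
tool_rot: [3.077, 0.62, -0.0]
ft_force: [-11.8, 3.1, 35.7]
grip_width: 0.005
grip_force: 17.7
to (444.0, -88.0, 66.0, None) tx ty tz [ -3.8  -2.6 -18.9] turn 0.0 psi 22.8 dist 19
to (453.0, 56.0, 66.0, None) tx ty tz [  60.3 -131.9  -19.3] turn 0.0 psi 22.8 dist 146
```

```bash
python3 -m crank '[{"tx":0,"ty":0,"tz":-40,"turn":0},{"tx":60,"ty":-132,"tz":-45,"turn":0},{"tx":60,"ty":-132,"tz":-45,"turn":0},{"tx":60,"ty":-132,"tz":-35,"turn":0},{"tx":60,"ty":-132,"tz":-25,"turn":0}]'
python3 -m crank '[{"tx":0,"ty":0,"tz":0,"turn":0},{"tx":0,"ty":0,"tz":0,"turn":0}]'
python3 go.py 453 56 47
```

```text
time: 4.78
position: [0.4519, 0.0577, 0.0679]
tool_rot: [3.078, 0.626, 0.003]
ft_force: [-0.2, 0.4, 0.4]
grip_width: 0.001
grip_force: 0.0
time: 5.03
position: [0.4516, 0.0547, 0.0675]
tool_rot: [3.08, 0.617, -0.0]
ft_force: [-0.2, 0.1, 0.6]
grip_width: 0.005
grip_force: 0.0
to (453.0, 56.0, 47.0, None) tx ty tz [ 1.9 -0.7 20.5] turn 0.0 psi 22.6 dist 21
```

```bash
python3 -m crank '[{"tx":2,"ty":0,"tz":12,"turn":0},{"tx":2,"ty":0,"tz":18,"turn":0},{"tx":2,"ty":0,"tz":21,"turn":0},{"tx":2,"ty":0,"tz":23,"turn":0},{"tx":2,"ty":0,"tz":24,"turn":0}]'
python3 -m crank '[{"tx":0,"ty":0,"tz":1,"turn":0},{"tx":0,"ty":0,"tz":2,"turn":0},{"tx":0,"ty":0,"tz":2,"turn":0}]'
python3 go.py 588.5 72 70
```

```text
time: 5.65
position: [0.4545, 0.0561, 0.047]
tool_rot: [3.077, 0.619, -0.001]
ft_force: [-13.1, -2.9, 43.6]
grip_width: 0.009
grip_force: 21.8
time: 6.02
position: [0.4547, 0.0562, 0.0469]
tool_rot: [3.075, 0.619, -0.002]
ft_force: [-18.4, -4.8, 56.6]
grip_width: 0.006
grip_force: 27.8
to (588.5, 72.0, 70.0, None) tx ty tz [129.5  37.2 -23.3] turn 0.0 psi 22.7 dist 137
```

```bash
python3 -m crank '[{"tx":0,"ty":0,"tz":-40,"turn":0},{"tx":130,"ty":37,"tz":-45,"turn":0},{"tx":130,"ty":37,"tz":-45,"turn":0},{"tx":130,"ty":37,"tz":-35,"turn":0},{"tx":130,"ty":37,"tz":-25,"turn":0}]'
python3 -m crank '[{"tx":0,"ty":0,"tz":0,"turn":0},{"tx":0,"ty":0,"tz":8,"turn":0},{"tx":0,"ty":0,"tz":15,"turn":0},{"tx":0,"ty":0,"tz":19,"turn":0},{"tx":0,"ty":0,"tz":21,"turn":0}]'
python3 go.py 604 -84 70
```

```text
time: 6.65
position: [0.5867, 0.0734, 0.0647]
tool_rot: [-3.078, -0.621, 0.004]
ft_force: [-0.9, 1.1, -0.6]
grip_width: 0.007
grip_force: 0.0
time: 7.28
position: [0.5871, 0.073, 0.0473]
tool_rot: [3.078, 0.62, -0.002]
ft_force: [-8.0, -1.4, 21.7]
grip_width: 0.009
grip_force: 11.0
to (604.0, -84.0, 70.0, None) tx ty tz [-45.3 151.3 -22.4] turn 0.0 psi 22.8 dist 160
```

```bash
python3 -m crank '[{"tx":0,"ty":0,"tz":2,"turn":0},{"tx":0,"ty":0,"tz":-40,"turn":0},{"tx":-45,"ty":151,"tz":-45,"turn":0},{"tx":-45,"ty":151,"tz":-45,"turn":0},{"tx":-45,"ty":151,"tz":-30,"turn":0}]'
python3 -m crank '[{"tx":0,"ty":0,"tz":5,"turn":0},{"tx":0,"ty":0,"tz":15,"turn":0},{"tx":0,"ty":0,"tz":21,"turn":0},{"tx":0,"ty":0,"tz":24,"turn":0},{"tx":0,"ty":0,"tz":27,"turn":0}]'
python3 -m crank '[{"tx":0,"ty":0,"tz":2,"turn":0},{"tx":0,"ty":0,"tz":3,"turn":0},{"tx":0,"ty":0,"tz":3,"turn":0}]'
python3 go.py 444 -88 120
```

```text
time: 7.9
position: [0.6054, -0.0887, 0.0766]
tool_rot: [3.078, 0.612, 0.004]
ft_force: [-0.0, -0.2, 0.0]
grip_width: 0.004
grip_force: 0.0
time: 8.52
position: [0.6042, -0.0812, 0.0494]
tool_rot: [-3.078, -0.624, 0.001]
ft_force: [-3.5, 1.5, 6.1]
grip_width: 0.006
grip_force: 3.6
time: 8.9
position: [0.6043, -0.0811, 0.0474]
tool_rot: [-3.079, -0.624, 0.001]
ft_force: [-5.2, 2.3, 11.5]
grip_width: 0.001
grip_force: 6.0
to (444.0, -88.0, 120.0, None) tx ty tz [-150.3  -56.2  -72.5] turn 0.0 psi 22.9 dist 176
```

Lid 4 is nearly home. I'll press once more, retreat out of view, and measure everything again.

```bash
python3 -m crank '[{"tx":0,"ty":0,"tz":2,"turn":0},{"tx":0,"ty":0,"tz":2,"turn":0},{"tx":0,"ty":0,"tz":2,"turn":0}]'
python3 -m crank '[{"tx":0,"ty":0,"tz":-60,"turn":0},{"tx":0,"ty":0,"tz":-120,"turn":0},{"tx":0,"ty":0,"tz":-150,"turn":0},{"tx":0,"ty":60,"tz":-150,"turn":0},{"tx":0,"ty":120,"tz":-150,"turn":0}]' 87
python3 -m crank '[{"tx":0,"ty":60,"tz":0,"turn":0},{"tx":0,"ty":60,"tz":0,"turn":0}]'
python3 - <<'E'
from h import *
im,P=shot('top','top1');boxes(im,P);st()
E
```

```text
time: 9.28
position: [0.6044, -0.0811, 0.0473]
tool_rot: [3.078, 0.624, -0.002]
ft_force: [-9.9, 1.4, 23.0]
grip_width: 0.003
grip_force: 11.5
time: 9.9
position: [0.6524, -0.1935, 0.1951]
tool_rot: [3.077, 0.626, 0.003]
ft_force: [0.6, -0.8, 0.2]
grip_width: 0.483
grip_force: 0.0
time: 10.15
position: [0.6739, -0.2558, 0.1915]
tool_rot: [3.08, 0.609, -0.003]
ft_force: [-0.4, 0.5, 0.2]
grip_width: 0.717
grip_force: 0.0
box pix [377. 249.] ztop 0.0279 c [604.2 -83.9] size [65.1 65.6] ang 7.3 n 995
box pix [300. 256.] ztop 0.0279 c [588.7  71.9] size [65.3 63.4] ang 4.6 n 971
box pix [306. 323.] ztop 0.0279 c [453.1  56.5] size [64.6 63.3] ang 34.0 n 1058
box pix [380. 329.] ztop 0.0277 c [444.1 -88.6] size [65.3 65.2] ang 52.3 n 1113
t 10.2 p [ 0.6741 -0.2514  0.1921] R [[0.923, 0.384, -0.001], [0.384, -0.923, 0.0], [-0.001, -0.001, -1.0]] F [-0.9  0.8  0.9] w 0.766 gf 0.0 q [ 0.7   0.56 -0.57  1.3   0.3   1.37 -1.04]
```

All the lids read 27.9 mm, so they're home. Next is a test on box (453,56): grip it near one edge with low force and see whether it swings down.

```bash
python3 go.py 474.6 71 120 34
```

```text
to (474.6, 71.0, 120.0, 34.0) tx ty tz [ -60.2 -374.2   72.5] turn -2.28 psi 22.6 dist 386
```

```bash
python3 -m crank '[{"tx":-30,"ty":-62,"tz":0,"turn":-1},{"tx":-60,"ty":-180,"tz":0,"turn":-2.28},{"tx":-60,"ty":-240,"tz":0,"turn":-2.28},{"tx":-60,"ty":-300,"tz":0,"turn":-2.28},{"tx":-60,"ty":-374,"tz":0,"turn":-2.28}]' 87 3
python3 go.py 474.6 71 100 34
```

```text
time: 10.82
position: [0.5013, 0.0118, 0.1935]
tool_rot: [3.0, 0.928, -0.0]
ft_force: [0.4, -0.2, 0.7]
grip_width: 0.998
grip_force: 0.0
to (474.6, 71.0, 100.0, 34.0) tx ty tz [ 11.4 -64.   93.4] turn 0.08 psi 34.4 dist 114
```

```bash
python3 -m crank '[{"tx":11,"ty":-62,"tz":10,"turn":0},{"tx":11,"ty":-64,"tz":60,"turn":0},{"tx":11,"ty":-64,"tz":94,"turn":0},{"tx":11,"ty":-64,"tz":94,"turn":0}]'
python3 go.py 474.6 71 36 34
```

```text
time: 11.32
position: [0.4732, 0.0687, 0.0976]
tool_rot: [-3.0, -0.929, 0.008]
ft_force: [-0.3, 0.6, 0.1]
grip_width: 0.998
grip_force: 0.0
to (474.6, 71.0, 36.0, 34.0) tx ty tz [ 2.7 -0.9 61.6] turn 0.08 psi 34.4 dist 62
```

```bash
python3 -m crank '[{"tx":2,"ty":0,"tz":30,"turn":0},{"tx":2,"ty":0,"tz":55,"turn":0},{"tx":2,"ty":0,"tz":62,"turn":0},{"tx":2,"ty":0,"tz":62,"turn":0}]'
python3 -m crank '[{"tx":0,"ty":0,"tz":0,"turn":0},{"tx":0,"ty":0,"tz":0,"turn":0},{"tx":0,"ty":0,"tz":0,"turn":0},{"tx":0,"ty":0,"tz":0,"turn":0},{"tx":0,"ty":0,"tz":0,"turn":0}]' 60 3
python3 -m crank '[{"tx":0,"ty":0,"tz":-20,"turn":0},{"tx":0,"ty":0,"tz":-40,"turn":0},{"tx":0,"ty":0,"tz":-60,"turn":0},{"tx":0,"ty":0,"tz":-80,"turn":0},{"tx":0,"ty":0,"tz":-80,"turn":0}]'
python3 - <<'E'
from h import *
st();im,P=shot('scene','s1');cv2.imwrite('pics/s1c.png',cv2.resize(im[170:320,230:430,::-1],None,fx=3,fy=3))
E
```

```text
time: 11.82
position: [0.4786, 0.0687, 0.0385]
tool_rot: [3.002, 0.924, 0.002]
ft_force: [0.1, -0.7, -0.8]
grip_width: 1.005
grip_force: 0.0
time: 12.45
position: [0.4785, 0.0687, 0.038]
tool_rot: [-3.003, -0.924, -0.001]
ft_force: [-0.6, 0.9, 5.3]
grip_width: 0.761
grip_force: 3.0
time: 13.08
position: [0.4789, 0.0678, 0.1182]
tool_rot: [3.001, 0.922, 0.003]
ft_force: [-0.7, -0.2, -2.3]
grip_width: 0.755
grip_force: 3.0
t 13.07 p [0.4789 0.0678 0.1182] R [[0.827, 0.562, 0.002], [0.562, -0.827, -0.001], [0.001, 0.002, -1.0]] F [-0.7 -0.2 -2.3] w 0.755 gf 2.9994268342852592 q [ 0.63  0.14 -0.86  1.98  0.12  1.07 -1.27]
```

View pics/s1c.png

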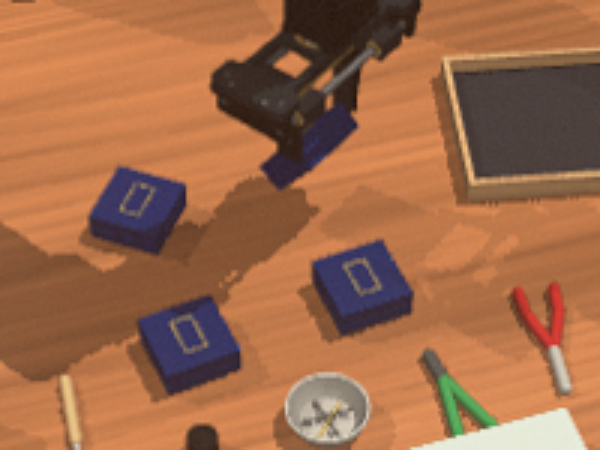

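The crop shows the held box at about (310,145) as a narrow slab with no gold frame visible, so it seems to have swung down. I'll measure its tilt from depth.

```bash
cat >> h.py <<'E'
def held(im,P,s=None):
    s=s or ctrl.get_state();M=R.from_rotvec(s['tool_rot']).as_matrix()
    hsv=cv2.cvtColor(im,cv2.COLOR_RGB2HSV)
    m=(hsv[...,0]>108)&(hsv[...,0]<135)&(hsv[...,1]>110)
    L=(P-np.array(s['position']))@M*1000
    m&=(np.abs(L[...,0])<80)&(np.abs(L[...,1])<50)&(np.abs(L[...,2])<75)&(P[...,2]>.012)
    Q=L[m];print('n',len(Q),'tool xyz pct2/98',np.round(np.percentile(Q,[2,50,98],axis=0),1).tolist())
    # side-view (tool x,z) rect
    print('side rect',cv2.minAreaRect(Q[:,[0,2]].astype(np.float32)))
    return Q
E
python3 - <<'E'
from h import *
d=np.load('pics/s1.npz');held(d['im'],d['P'])
im,P=shot('top','top2');held(im,P)
E
```

```text
n 11 tool xyz pct2/98 [[9.2, -30.1, 12.7], [18.3, 11.8, 22.5], [20.7, 25.8, 25.2]]
side rect ((13.85511589050293, 19.1081600189209), (13.789643287658691, 8.01612663269043), 24.044815063476562)Traceback (most recent call last):
  File "<stdin>", line 3, in <module>
  File "h.py", line 40, in held
    Q=L[m];print('n',len(Q),'tool xyz pct2/98',np.round(np.percentile(Q,[2,50,98],axis=0),1).tolist())
                                                        ~~~~~~~~~~~~~^^^^^^^^^^^^^^^^^^^^
    return _quantile_unchecked(
        a, q, axis, out, overwrite_input, method, keepdims, weights)
    return _ureduce(a,
                    func=_quantile_ureduce_func,
    ...<5 lines>...
                    overwrite_input=overwrite_input,
                    method=method)
    r = func(a, **kwargs)
    result = _quantile(arr,
                       quantiles=q,
    ...<2 lines>...
                       out=out,
                       weights=wgt)
    slices_having_nans = np.isnan(arr[-1, ...])
                                  ~~~^^^^^^^^^
IndexError: index -1 is out of bounds for axis 0 with size 0
```

```bash
cat >> h.py <<'E'
def held(im,P,s=None,zmin=.012):
    s=s or ctrl.get_state();M=R.from_rotvec(s['tool_rot']).as_matrix()
    L=(P-np.array(s['position']))@M*1000
    with np.errstate(invalid='ignore'):
        b=im.astype(int); m=(b[...,2]>b[...,0]+8)&(b[...,2]>b[...,1]+8)
        m&=(np.abs(L[...,0])<80)&(np.abs(L[...,1])<36)&(np.abs(L[...,2])<75)&(P[...,2]>zmin)
    Q=L[m];print('n',len(Q))
    if len(Q)>20:
        print('pct2/50/98',np.round(np.percentile(Q,[2,50,98],axis=0),1).tolist())
        print('side rect x,z',cv2.minAreaRect(Q[:,[0,2]].astype(np.float32)))
    return Q
E
python3 - <<'E'
from h import *
d=np.load('pics/s1.npz');Q=held(d['im'],d['P'])
d=np.load('pics/s1.npz');
for n in ('s1','top2'):
    d=np.load(f'pics/{n}.npz');print(n);Q=held(d['im'],d['P'])
    if len(Q)<500: print(np.round(Q[::max(1,len(Q)//25)],0).astype(int).tolist())
E
```

```text
n 168
pct2/50/98 [[-19.6, -30.7, 7.5], [9.8, -1.2, 16.6], [20.8, 32.4, 47.0]]
side rect x,z ((-4.256634712219238, 37.06279373168945), (25.647043228149414, 66.19597625732422), 34.686866760253906)
s1
n 168
pct2/50/98 [[-19.6, -30.7, 7.5], [9.8, -1.2, 16.6], [20.8, 32.4, 47.0]]
side rect x,z ((-4.256634712219238, 37.06279373168945), (25.647043228149414, 66.19597625732422), 34.686866760253906)
[[3, -26, 6], [-2, -19, 11], [1, -15, 10], [13, -25, 10], [9, -26, 17], [3, -14, 15], [15, -27, 18], [4, -12, 17], [14, -28, 23], [5, -2, 12], [17, -21, 19], [4, 5, 10], [10, -13, 21], [0, 9, 13], [14, -12, 21], [3, 13, 12], [15, -7, 20], [9, 15, 10], [16, -4, 21], [12, 15, 12], [24, 1, 16], [15, 2, 24], [10, 17, 18], [10, 29, 13], [15, 23, 18], [17, 25, 19], [18, 27, 20], [-30, 33, 54]]
top2
n 0
[]
```

The side rectangle is 26×66 at a slant, so the box has already swung about 55° down. I'll carry it to the tray, lower it and drag it toward the trailing edge to finish tipping.

```bash
python3 go.py 467 404 135 78.1
```

```text
to (467.0, 404.0, 135.0, 78.1) tx ty tz [ 180.2 -284.1  -18.6] turn -8.79 psi 34.2 dist 337
```

```bash
python3 -m crank '[{"tx":20,"ty":-32,"tz":-17,"turn":-1},{"tx":50,"ty":-80,"tz":-17,"turn":-2.5},{"tx":80,"ty":-126,"tz":-17,"turn":-4},{"tx":110,"ty":-173,"tz":-17,"turn":-5.5},{"tx":140,"ty":-220,"tz":-17,"turn":-7}]'
python3 go.py 467 404 135 78.1
```

```text
time: 13.8
position: [0.4698, 0.3298, 0.1328]
tool_rot: [2.583, 1.788, -0.003]
ft_force: [0.3, -0.2, -1.0]
grip_width: 0.756
grip_force: 3.0
to (467.0, 404.0, 135.0, 78.1) tx ty tz [ 68.5 -28.8  -2.2] turn -1.74 psi 69.4 dist 74
```

```bash
python3 -m crank '[{"tx":25,"ty":-10,"tz":0,"turn":-0.8},{"tx":50,"ty":-20,"tz":0,"turn":-1.74},{"tx":68,"ty":-28,"tz":0,"turn":-1.74},{"tx":68,"ty":-28,"tz":0,"turn":-1.74},{"tx":68,"ty":-28,"tz":0,"turn":-1.74}]'
python3 - <<'E'
from h import *
im,P=shot('scene','s2');st();held(im,P);cv2.imwrite('pics/s2c.png',cv2.resize(im[100:270,360:520,::-1],None,fx=3,fy=3))
im,P=shot('top','top3');held(im,P)
E
python3 go.py 467 404 90 78.1
```

```text
time: 14.42
position: [0.4682, 0.4012, 0.1333]
tool_rot: [2.443, 1.974, -0.003]
ft_force: [-0.0, -0.1, -1.6]
grip_width: 0.764
grip_force: 3.0
t 14.47 p [0.4685 0.4009 0.1336] R [[0.211, 0.978, -0.001], [0.978, -0.211, -0.002], [-0.002, -0.0, -1.0]] F [-0.  -0.1 -0.6] w 0.758 gf 2.9993028938770294 q [ 0.02  0.52 -1.01  1.64  0.46  1.24 -1.3 ]
n 49
pct2/50/98 [[-16.1, -31.3, 17.4], [-7.9, 26.0, 36.0], [19.6, 35.4, 63.5]]
side rect x,z ((-0.4894375801086426, 39.302486419677734), (30.145490646362305, 55.54264450073242), 15.727302551269531)
n 1118
pct2/50/98 [[-30.3, -31.9, -66.2], [-13.4, -0.5, 32.1], [19.6, 30.7, 69.6]]
side rect x,z ((-5.584007263183594, 0.28510284423828125), (144.6048583984375, 54.596431732177734), 87.7915267944336)
to (467.0, 404.0, 90.0, 78.1) tx ty tz [ 2.7 -2.3 43.9] turn -0.06 psi 77.8 dist 44
```

View pics/s2c.png

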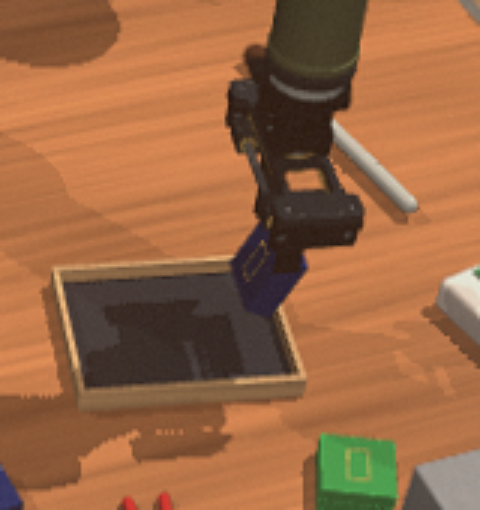

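The held box hangs over the right side of the tray at about (268,265), 60° down with the lid toward the tray middle. Now I lower it and drag.

```bash
python3 -m crank '[{"tx":2,"ty":-2,"tz":20,"turn":0},{"tx":2,"ty":-2,"tz":38,"turn":0},{"tx":2,"ty":-2,"tz":46,"turn":0},{"tx":2,"ty":-2,"tz":49,"turn":0},{"tx":2,"ty":-2,"tz":49,"turn":0}]'
python3 -m crank '[{"tx":-5,"ty":0,"tz":2,"turn":0},{"tx":-12,"ty":0,"tz":2,"turn":0},{"tx":-19,"ty":0,"tz":2,"turn":0},{"tx":-26,"ty":0,"tz":2,"turn":0},{"tx":-26,"ty":0,"tz":2,"turn":0}]'
python3 - <<'E'
from h import *
for n in('scene','top'):
    im,P=shot(n,n[0]+'4');held(im,P,zmin=.0)
E
```

```text
time: 15.15
position: [0.4666, 0.4052, 0.0856]
tool_rot: [-2.443, -1.975, -0.0]
ft_force: [0.2, 0.4, -0.3]
grip_width: 0.758
grip_force: 3.0
time: 15.78
position: [0.4614, 0.378, 0.0832]
tool_rot: [2.444, 1.973, -0.002]
ft_force: [0.5, -0.0, 0.1]
grip_width: 0.757
grip_force: 3.0
n 37
pct2/50/98 [[-10.8, 21.2, 10.6], [10.4, 30.8, 36.7], [23.1, 35.0, 70.3]]
side rect x,z ((5.493502616882324, 39.74708938598633), (25.22710609436035, 65.33927917480469), 12.54548168182373)
n 700
pct2/50/98 [[-27.1, -32.0, -67.4], [-9.4, -0.5, 30.1], [11.7, 31.2, 69.3]]
side rect x,z ((-13.900657653808594, 9.445663452148438), (158.95938110351562, 50.67644500732422), 68.3113021850586)
```

The tilt is now about 12° off vertical. I'll lower it a little further until it touches, then open slightly.

```bash
python3 -m crank '[{"tx":-3,"ty":0,"tz":2,"turn":0},{"tx":-6,"ty":0,"tz":4,"turn":0},{"tx":-9,"ty":0,"tz":5,"turn":0},{"tx":-9,"ty":0,"tz":5,"turn":0}]'
python3 -c "
from h import *
im,P=shot('scene','s5');held(im,P,zmin=.0)"
```

```text
time: 16.38
position: [0.4595, 0.3699, 0.0783]
tool_rot: [2.443, 1.974, -0.001]
ft_force: [0.6, -1.0, 2.1]
grip_width: 0.762
grip_force: 3.0
n 24
pct2/50/98 [[-3.1, 26.7, 3.1], [16.5, 31.5, 35.7], [21.0, 35.1, 65.5]]
side rect x,z ((8.84875202178955, 34.68429183959961), (23.416528701782227, 66.96360778808594), 2.749084711074829)
```

```bash
python3 -m crank '[{"tx":0,"ty":0,"tz":0,"turn":0},{"tx":0,"ty":0,"tz":0,"turn":0},{"tx":0,"ty":0,"tz":0,"turn":0}]' 76
python3 -m crank '[{"tx":0,"ty":0,"tz":-20,"turn":0},{"tx":0,"ty":0,"tz":-60,"turn":0},{"tx":0,"ty":0,"tz":-100,"turn":0},{"tx":-60,"ty":0,"tz":-100,"turn":0},{"tx":-120,"ty":60,"tz":-100,"turn":0}]'
python3 -m crank '[{"tx":-60,"ty":0,"tz":0,"turn":0},{"tx":-90,"ty":0,"tz":0,"turn":0}]'
python3 - <<'E'
from h import *
im,P=shot('top','top5');boxes(im,P);st()
E
```

```text
time: 16.8
position: [0.4591, 0.3707, 0.0783]
tool_rot: [-2.443, -1.975, 0.001]
ft_force: [-0.8, -0.6, 0.1]
grip_width: 0.87
grip_force: 0.0
time: 17.42
position: [0.4778, 0.2607, 0.1801]
tool_rot: [2.434, 1.983, 0.0]
ft_force: [2.2, -0.1, 0.3]
grip_width: 0.869
grip_force: 0.0
time: 17.68
position: [0.462, 0.1684, 0.1791]
tool_rot: [2.446, 1.97, -0.001]
ft_force: [-0.1, -0.4, -0.1]
grip_width: 0.872
grip_force: 0.0
box pix [377. 249.] ztop 0.0278 c [604.3 -83.9] size [65.5 66. ] ang 7.2 n 993
box pix [300. 256.] ztop 0.0281 c [588.6  72. ] size [65.3 63.2] ang 5.1 n 972
box pix [380. 329.] ztop 0.0277 c [444.3 -88.3] size [65.1 65.6] ang 52.2 n 1101
t 17.73 p [0.4616 0.1652 0.1787] R [[0.215, 0.977, -0.001], [0.977, -0.215, -0.005], [-0.005, 0.001, -1.0]] F [ 0.1 -1.9 -1.1] w 0.873 gf 0.0 q [ 0.71  0.13 -1.16  1.89  0.13  1.21 -0.71]
```

```bash
python3 - <<'E'
from h import *
d=np.load('pics/top5.npz');P=d['P'];z=P[...,2];m=(z>.04)&(z<.11);m[:262]=0;m[385:]=0;m[:,:100]=0;m[:,245:]=0
print(rect(P,m&(z>.06)),np.nanmedian(z[m]),m.sum())
E
python3 go.py 586 99 110 95.1
```

```text
(array([0., 0.]), array([0., 0.]), 0.0) nan 0
to (586.0, 99.0, 110.0, 95.1) tx ty tz [-37.5 135.7  69. ] turn -3.51 psi 77.6 dist 157
  return np.nanmean(a, axis, out=out, keepdims=keepdims)
```

Run:
```python
import cv2
im=cv2.imread('pics/top5.png');cv2.imwrite('pics/c5.png',cv2.resize(im[230:400,70:270],None,fx=3,fy=3))
```

```text
(no output)
```

View pics/c5.png

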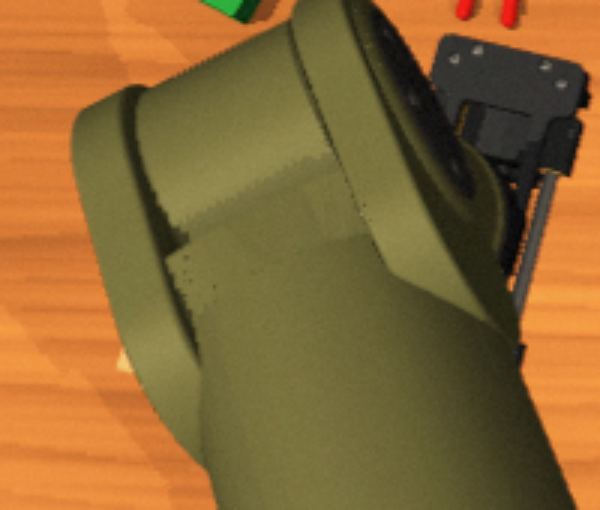

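The arm simply hides the tray in this view. I'll go on to box (588,72) and check the tray from there.

```bash
python3 -m crank '[{"tx":-15,"ty":50,"tz":0,"turn":-1},{"tx":-30,"ty":100,"tz":0,"turn":-2.5},{"tx":-38,"ty":136,"tz":0,"turn":-3.5},{"tx":-38,"ty":136,"tz":50,"turn":-3.5},{"tx":-38,"ty":136,"tz":80,"turn":-3.5}]' 80 3
python3 - <<'E'
from h import *
im,P=shot('top','top6');boxes(im,P)
im,P=shot('scene','s6')
z=P[...,2];x=P[...,0];y=P[...,1]
m=(z>.06)&(z<.085)&(abs(x-.46)<.07)&(y>.23)&(y<.43);print('s',m.sum(),rect(P,m),np.nanmedian(z[m]))
d=np.load('pics/top6.npz');P=d['P'];x,y,z=P[...,0],P[...,1],P[...,2]
m=(z>.06)&(z<.085)&(abs(x-.46)<.07)&(y>.23)&(y<.43);print('t',m.sum(),rect(P,m),np.nanmedian(z[m]))
E
python3 go.py 586 99 37 95.1
```

```text
time: 18.35
position: [0.587, 0.1058, 0.0977]
tool_rot: [-2.115, -2.322, 0.0]
ft_force: [-0.3, 0.2, -0.5]
grip_width: 0.919
grip_force: 0.0
box pix [377. 249.] ztop 0.0279 c [603.9 -83.7] size [66.  65.4] ang 7.7 n 997
box pix [140. 316.] ztop 0.072 c [460.1 375.4] size [29.7 64.7] ang 77.6 n 526
s 228 (array([460.6, 375.6]), array([30.5, 76.5]), 77.7) 0.07188157029572062
t 597 (array([460.1, 375.7]), array([30.3, 65. ]), 77.5) 0.0717725057880142
to (586.0, 99.0, 37.0, 95.1) tx ty tz [-6.6  0.7 59.3] turn 0.06 psi 95.4 dist 60
```

Box 1 is standing: its top is at 72 mm and its footprint is 30×65. Now I grip box 2 the same way.

```bash
python3 -m crank '[{"tx":-6,"ty":0,"tz":30,"turn":0},{"tx":-6,"ty":0,"tz":54,"turn":0},{"tx":-6,"ty":0,"tz":60,"turn":0},{"tx":-6,"ty":0,"tz":60,"turn":0}]'
python3 go.py 586 99 37 95.1
python3 -m crank '[{"tx":0,"ty":0,"tz":0,"turn":0},{"tx":0,"ty":0,"tz":0,"turn":0},{"tx":0,"ty":0,"tz":0,"turn":0},{"tx":0,"ty":0,"tz":0,"turn":0},{"tx":0,"ty":0,"tz":0,"turn":0}]' 60 3
python3 -m crank '[{"tx":0,"ty":0,"tz":-20,"turn":0},{"tx":0,"ty":0,"tz":-45,"turn":0},{"tx":0,"ty":0,"tz":-75,"turn":0},{"tx":0,"ty":0,"tz":-105,"turn":0},{"tx":0,"ty":0,"tz":-105,"turn":0}]'
python3 - <<'E'
from h import *
im,P=shot('scene','s7');held(im,P)
im,P=shot('top','top7');held(im,P);boxes(im,P)
E
python3 go.py 458 364 143 78.1
```

```text
time: 18.95
position: [0.5876, 0.1003, 0.039]
tool_rot: [2.114, 2.324, 0.001]
ft_force: [-0.8, 0.1, 0.3]
grip_width: 0.917
grip_force: 0.0
to (586.0, 99.0, 37.0, 95.1) tx ty tz [-1.1 -1.7  2. ] turn 0.06 psi 95.4 dist 3
time: 19.58
position: [0.5878, 0.1, 0.0391]
tool_rot: [2.114, 2.323, 0.001]
ft_force: [-0.8, 0.5, 4.1]
grip_width: 0.758
grip_force: 3.0
time: 20.2
position: [0.5889, 0.1004, 0.1464]
tool_rot: [2.112, 2.321, 0.005]
ft_force: [-0.2, -0.1, -1.2]
grip_width: 0.757
grip_force: 3.0
n 341
pct2/50/98 [[-40.1, -29.6, 15.5], [-22.6, 5.4, 35.9], [-2.3, 33.7, 56.3]]
side rect x,z ((-12.21958065032959, 37.875091552734375), (29.975679397583008, 64.13999938964844), 43.28324890136719)
n 0
box pix [378. 249.] ztop 0.0279 c [604.3 -83.9] size [65.7 65.7] ang 8.0 n 956
box pix [140. 316.] ztop 0.0721 c [460.1 375.6] size [29.2 64.9] ang 77.4 n 529
to (458.0, 364.0, 143.0, 78.1) tx ty tz [ 2.756e+02 -1.038e+02  2.000e-01] turn 3.46 psi 95.4 dist 294
```

It swung about 47°. I'll finish tipping it here on the open table, dragging toward −y over the space it has left, and then carry it upright.

```bash
python3 -m crank '[{"tx":20,"ty":0,"tz":30,"turn":0},{"tx":20,"ty":0,"tz":55,"turn":0},{"tx":20,"ty":0,"tz":65,"turn":0},{"tx":20,"ty":0,"tz":69,"turn":0}]'
python3 -m crank '[{"tx":-8,"ty":0,"tz":2,"turn":0},{"tx":-18,"ty":0,"tz":2,"turn":0},{"tx":-28,"ty":0,"tz":2,"turn":0},{"tx":-38,"ty":0,"tz":2,"turn":0},{"tx":-46,"ty":0,"tz":3,"turn":0}]'
python3 - <<'E'
from h import *
im,P=shot('scene','s8');held(im,P,zmin=.005)
E
```

```text
time: 20.8
position: [0.5844, 0.1202, 0.074]
tool_rot: [-2.113, -2.322, 0.002]
ft_force: [-3.2, 1.0, 5.5]
grip_width: 0.755
grip_force: 3.0
time: 21.42
position: [0.5904, 0.0725, 0.0716]
tool_rot: [2.115, 2.322, 0.0]
ft_force: [-0.5, 0.5, -0.5]
grip_width: 0.76
grip_force: 3.0
n 21
pct2/50/98 [[-8.6, -32.3, 0.0], [5.8, -22.0, 38.6], [23.7, 34.9, 61.2]]
side rect x,z ((9.27309799194336, 32.459896087646484), (27.654176712036133, 62.548038482666016), 10.910508155822754)
```

```bash
python3 -m crank '[{"tx":-5,"ty":0,"tz":1,"turn":0},{"tx":-12,"ty":0,"tz":1,"turn":0},{"tx":-12,"ty":0,"tz":-30,"turn":0},{"tx":-12,"ty":0,"tz":-65,"turn":0},{"tx":-12,"ty":0,"tz":-65,"turn":0}]'
python3 - <<'E'
from h import *
im,P=shot('scene','s9');held(im,P,zmin=.005)
E
python3 go.py 451 327 135 78.1
```

```text
time: 22.1
position: [0.5926, 0.0624, 0.1391]
tool_rot: [2.112, 2.321, 0.005]
ft_force: [0.3, 0.5, -1.1]
grip_width: 0.758
grip_force: 3.0
n 7
to (451.0, 327.0, 135.0, 78.1) tx ty tz [ 277.2 -114.9    1.8] turn 3.46 psi 95.4 dist 300
```

```bash
python3 -m crank '[{"tx":25,"ty":-10,"tz":0,"turn":0.6},{"tx":70,"ty":-29,"tz":0,"turn":1.5},{"tx":115,"ty":-48,"tz":0,"turn":2.5},{"tx":160,"ty":-66,"tz":0,"turn":3.46},{"tx":205,"ty":-85,"tz":0,"turn":3.46}]'
python3 -m crank '[{"tx":37,"ty":-30,"tz":0,"turn":0},{"tx":55,"ty":-45,"tz":0,"turn":0},{"tx":55,"ty":-45,"tz":0,"turn":0}]'
python3 go.py 451 327 88 78.1
python3 - <<'E'
from h import *
im,P=shot('scene','s10');held(im,P,zmin=.005)
im,P=shot('top','t10');held(im,P,zmin=.005)
cv2.imwrite('pics/s10c.png',cv2.resize(np.load('pics/s10.npz')['im'][120:270,340:500,::-1],None,fx=3,fy=3))
E
```

```text
time: 22.78
position: [0.4856, 0.2583, 0.1351]
tool_rot: [2.441, 1.978, -0.004]
ft_force: [0.1, 0.3, -1.6]
grip_width: 0.757
grip_force: 3.0
time: 23.15
position: [0.4522, 0.3225, 0.1354]
tool_rot: [-2.434, -1.984, 0.003]
ft_force: [0.3, 0.4, -1.3]
grip_width: 0.758
grip_force: 3.0
to (451.0, 327.0, 88.0, 78.1) tx ty tz [ 4.2 -2.  47.4] turn 0.05 psi 78.4 dist 48
n 186
pct2/50/98 [[-0.8, -32.4, 7.6], [53.3, 7.8, 62.1], [69.5, 32.3, 68.0]]
side rect x,z ((23.322372436523438, 50.4973030090332), (84.41742706298828, 57.05479049682617), 50.59333038330078)
n 525
pct2/50/98 [[-18.6, -32.8, -47.2], [-6.0, 0.8, 33.2], [52.6, 30.2, 64.9]]
side rect x,z ((-6.294960021972656, 9.479705810546875), (160.252197265625, 62.781124114990234), 60.898651123046875)
```

View pics/s10c.png

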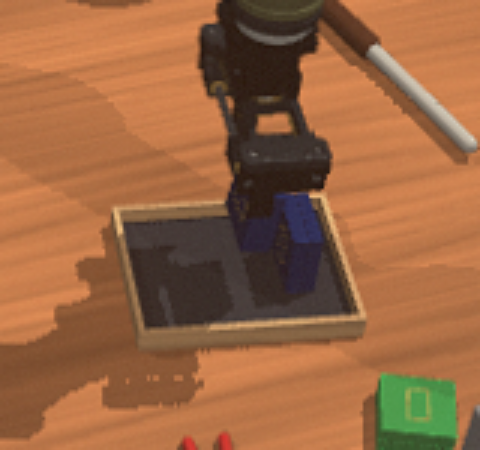

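Box 1 is standing at crop (300,245) and held box 2 is near upright at (255,225). I'll lower it with a small drag and release it.

```bash
python3 -m crank '[{"tx":4,"ty":-2,"tz":25,"turn":0},{"tx":4,"ty":-2,"tz":45,"turn":0},{"tx":4,"ty":-2,"tz":52,"turn":0},{"tx":4,"ty":-2,"tz":54,"turn":0},{"tx":4,"ty":-2,"tz":54,"turn":0}]'
python3 -m crank '[{"tx":-3,"ty":0,"tz":2,"turn":0},{"tx":-6,"ty":0,"tz":3,"turn":0},{"tx":-6,"ty":0,"tz":3,"turn":0}]'
python3 -m crank '[{"tx":0,"ty":0,"tz":0,"turn":0},{"tx":0,"ty":0,"tz":0,"turn":0},{"tx":0,"ty":0,"tz":0,"turn":0}]' 76
python3 -m crank '[{"tx":0,"ty":0,"tz":-30,"turn":0},{"tx":0,"ty":0,"tz":-80,"turn":0},{"tx":-60,"ty":0,"tz":-80,"turn":0},{"tx":-120,"ty":20,"tz":-80,"turn":0},{"tx":-180,"ty":20,"tz":-80,"turn":0}]'
python3 - <<'E'
from h import *
for n in ('top','scene'):
    im,P=shot(n,n[0]+'11');boxes(im,P)
E
python3 go.py 444 -88 110 52
```

```text
time: 23.88
position: [0.4537, 0.3256, 0.0829]
tool_rot: [2.44, 1.979, 0.001]
ft_force: [0.4, 0.3, -0.9]
grip_width: 0.757
grip_force: 3.0
time: 24.25
position: [0.4521, 0.3191, 0.0795]
tool_rot: [2.44, 1.978, -0.0]
ft_force: [0.4, 0.2, -1.3]
grip_width: 0.757
grip_force: 3.0
time: 24.62
position: [0.4521, 0.3198, 0.0796]
tool_rot: [2.44, 1.979, 0.0]
ft_force: [-0.5, 0.9, 0.9]
grip_width: 0.869
grip_force: 0.0
time: 25.25
position: [0.4351, 0.1377, 0.1597]
tool_rot: [-2.439, -1.979, -0.002]
ft_force: [-0.4, 0.8, 1.8]
grip_width: 0.873
grip_force: 0.0
box pix [377. 249.] ztop 0.0279 c [604.2 -83.9] size [65.8 65.8] ang 7.3 n 1006
box pix [133. 318.] ztop 0.0722 c [460.1 376.4] size [27.4 65.2] ang 81.0 n 386
box pix [380. 329.] ztop 0.0277 c [444.1 -88.3] size [64.9 65.1] ang 52.0 n 1089
box pix [294. 278.] ztop 0.0297 c [601.1 -82. ] size [51.9 56.8] ang 11.4 n 182
to (444.0, -88.0, 110.0, 52.0) tx ty tz [-209.3   56.9   51. ] turn 5.04 psi 77.2 dist 223
```

```bash
python3 go.py 460.7 -67 100 52
```

```text
to (460.7, -67.0, 100.0, 52.0) tx ty tz [-185.    68.5   60.8] turn 5.04 psi 77.2 dist 206
```

```bash
python3 -m crank '[{"tx":-40,"ty":15,"tz":0,"turn":1},{"tx":-95,"ty":35,"tz":0,"turn":2.5},{"tx":-150,"ty":55,"tz":0,"turn":4},{"tx":-185,"ty":68,"tz":20,"turn":5},{"tx":-185,"ty":68,"tz":60,"turn":5}]' 80 3
python3 -m crank '[{"tx":0,"ty":0,"tz":0,"turn":0},{"tx":0,"ty":0,"tz":0,"turn":0}]'
python3 - <<'E'
from h import *
im,P=shot('top','t12');boxes(im,P)
im,P=shot('scene','s12');boxes(im,P)
E
python3 go.py 460.7 -67 37 52
```

```text
time: 25.98
position: [0.4649, -0.0593, 0.0999]
tool_rot: [2.812, 1.393, 0.004]
ft_force: [0.5, 0.9, -0.3]
grip_width: 0.918
grip_force: 0.0
time: 26.22
position: [0.4637, -0.0545, 0.1006]
tool_rot: [2.809, 1.407, 0.002]
ft_force: [0.5, 0.0, 1.3]
grip_width: 0.92
grip_force: 0.0
box pix [377. 246.] ztop 0.0278 c [596.3 -84.9] size [81.3 65.9] ang 7.6 n 801
box pix [154. 318.] ztop 0.0721 c [455.9 347.8] size [85.2 65.7] ang 80.5 n 1048
box pix [293. 278.] ztop 0.0291 c [600.2 -84.4] size [50.9 63.5] ang 5.6 n 179
to (460.7, -67.0, 37.0, 52.0) tx ty tz [-11.7   4.3  64.1] turn 0.24 psi 53.2 dist 65
```

Both boxes stand in the tray, with the merged top face at 72 mm and an 85 mm span. Now I grip the third.

```bash
python3 -m crank '[{"tx":-11,"ty":4,"tz":30,"turn":0.24},{"tx":-11,"ty":4,"tz":54,"turn":0.24},{"tx":-11,"ty":4,"tz":63,"turn":0.24},{"tx":-11,"ty":4,"tz":63,"turn":0.24}]'
python3 go.py 460.7 -67 37 52
python3 -m crank '[{"tx":0,"ty":0,"tz":0,"turn":0},{"tx":0,"ty":0,"tz":0,"turn":0},{"tx":0,"ty":0,"tz":0,"turn":0},{"tx":0,"ty":0,"tz":0,"turn":0},{"tx":0,"ty":0,"tz":0,"turn":0}]' 60 3
python3 -m crank '[{"tx":0,"ty":0,"tz":-20,"turn":0},{"tx":0,"ty":0,"tz":-45,"turn":0},{"tx":0,"ty":0,"tz":-75,"turn":0},{"tx":0,"ty":0,"tz":-105,"turn":0},{"tx":0,"ty":0,"tz":-105,"turn":0}]'
python3 - <<'E'
from h import *
im,P=shot('scene','s13');held(im,P)
E
python3 go.py 473 -51 74 52
```

```text
time: 26.82
position: [0.4599, -0.0666, 0.0371]
tool_rot: [2.824, 1.375, 0.001]
ft_force: [-0.1, -0.1, 0.2]
grip_width: 0.922
grip_force: 0.0
to (460.7, -67.0, 37.0, 52.0) tx ty tz [0.1 0.9 0.1] turn -0.01 psi 51.9 dist 1
time: 27.45
position: [0.4603, -0.0671, 0.0371]
tool_rot: [2.824, 1.374, 0.002]
ft_force: [1.0, -0.9, 4.2]
grip_width: 0.762
grip_force: 3.0
time: 28.08
position: [0.4603, -0.0673, 0.1428]
tool_rot: [2.823, 1.372, 0.002]
ft_force: [-0.5, 0.8, -0.4]
grip_width: 0.758
grip_force: 3.0
n 82
pct2/50/98 [[-50.7, -28.9, 15.0], [10.0, 15.0, 24.6], [13.8, 32.3, 39.8]]
side rect x,z ((-18.668415069580078, 29.13850212097168), (28.842220306396484, 65.81517028808594), 71.82655334472656)
to (473.0, -51.0, 74.0, 52.0) tx ty tz [21.3  0.7 67.4] turn -0.03 psi 51.9 dist 71
```

Only about 18° this time. A sharp upward jerk should swing it further.

```bash
python3 -m crank '[{"tx":0,"ty":0,"tz":-62,"turn":0},{"tx":0,"ty":0,"tz":-48,"turn":0},{"tx":0,"ty":0,"tz":-32,"turn":0},{"tx":0,"ty":0,"tz":-16,"turn":0},{"tx":0,"ty":0,"tz":0,"turn":0}]'
python3 -c "
from h import *
im,P=shot('scene','s14');held(im,P)"
python3 -m crank '[{"tx":0,"ty":0,"tz":-62,"turn":0},{"tx":0,"ty":0,"tz":-52,"turn":0},{"tx":0,"ty":0,"tz":-42,"turn":0},{"tx":0,"ty":0,"tz":-32,"turn":0},{"tx":0,"ty":0,"tz":-22,"turn":0}]'
python3 -c "
from h import *
im,P=shot('scene','s15');held(im,P)"
```

```text
time: 28.75
position: [0.4582, -0.0665, 0.139]
tool_rot: [-2.822, -1.374, 0.003]
ft_force: [0.2, -0.7, -1.2]
grip_width: 0.756
grip_force: 3.0
n 110
pct2/50/98 [[6.1, -28.3, 13.4], [14.7, 5.6, 20.4], [20.3, 31.1, 29.6]]
side rect x,z ((-4.806880474090576, 32.87503433227539), (25.562795639038086, 54.80313491821289), 46.55228805541992)
time: 29.42
position: [0.4586, -0.0666, 0.1618]
tool_rot: [-2.823, -1.374, 0.002]
ft_force: [-0.8, -0.2, -0.7]
grip_width: 0.757
grip_force: 3.0
n 118
pct2/50/98 [[5.3, -30.6, 13.1], [14.8, 3.8, 20.8], [20.7, 32.3, 28.6]]
side rect x,z ((-4.9315900802612305, 40.000301361083984), (19.125179290771484, 65.1641616821289), 44.336429595947266)
```

Jerking works: it's now about 45°. Next is the drag finish.

```bash
python3 -m crank '[{"tx":20,"ty":0,"tz":30,"turn":0},{"tx":20,"ty":0,"tz":60,"turn":0},{"tx":20,"ty":0,"tz":80,"turn":0},{"tx":20,"ty":0,"tz":87,"turn":0},{"tx":20,"ty":0,"tz":87,"turn":0}]'
python3 -m crank '[{"tx":-8,"ty":0,"tz":2,"turn":0},{"tx":-18,"ty":0,"tz":2,"turn":0},{"tx":-28,"ty":0,"tz":2,"turn":0},{"tx":-38,"ty":0,"tz":2,"turn":0},{"tx":-48,"ty":0,"tz":3,"turn":0}]'
python3 -c "
from h import *
im,P=shot('scene','s16');held(im,P,zmin=.005)"
python3 -m crank '[{"tx":-5,"ty":0,"tz":0,"turn":0},{"tx":-10,"ty":0,"tz":0,"turn":0},{"tx":-10,"ty":0,"tz":-30,"turn":0},{"tx":-10,"ty":0,"tz":-68,"turn":0},{"tx":-10,"ty":0,"tz":-68,"turn":0}]'
python3 -c "
from h import *
im,P=shot('scene','s17');held(im,P,zmin=.005);boxes(im,P)
im,P=shot('top','t17');boxes(im,P)
"
python3 go.py 440 277 137 78.1
```

```text
time: 30.1
position: [0.4717, -0.0509, 0.0764]
tool_rot: [-2.824, -1.375, 0.0]
ft_force: [0.1, -1.0, -0.5]
grip_width: 0.755
grip_force: 3.0
time: 30.72
position: [0.4414, -0.0899, 0.0734]
tool_rot: [2.825, 1.373, -0.001]
ft_force: [-0.4, 0.5, -0.7]
grip_width: 0.754
grip_force: 3.0
n 114
pct2/50/98 [[8.6, -32.6, 1.7], [19.0, 2.2, 6.9], [26.9, 31.7, 11.2]]
side rect x,z ((17.729196548461914, 4.963868141174316), (20.332027435302734, 12.636519432067871), 5.59653377532959)
time: 31.4
position: [0.438, -0.0974, 0.1439]
tool_rot: [2.82, 1.372, 0.004]
ft_force: [1.3, -1.0, -0.4]
grip_width: 0.761
grip_force: 3.0
n 126
pct2/50/98 [[1.6, -31.8, 0.8], [17.9, 3.1, 6.1], [25.3, 32.1, 11.6]]
side rect x,z ((11.788642883300781, 31.00104331970215), (24.336912155151367, 61.90537643432617), 4.079825401306152)
box pix [377. 249.] ztop 0.0278 c [604.3 -84. ] size [65.3 66.3] ang 7.3 n 1003
box pix [154. 318.] ztop 0.0722 c [455.8 348. ] size [86.3 65.2] ang 81.4 n 1046
to (440.0, 277.0, 137.0, 78.1) tx ty tz [ 296.9 -227.4    3.9] turn -5.24 psi 51.9 dist 374
```

```bash
python3 -m crank '[{"tx":25,"ty":-19,"tz":0,"turn":-0.6},{"tx":65,"ty":-50,"tz":0,"turn":-1.8},{"tx":110,"ty":-84,"tz":0,"turn":-3},{"tx":155,"ty":-119,"tz":0,"turn":-4.2},{"tx":200,"ty":-153,"tz":0,"turn":-5.24}]'
python3 go.py 441 280 140 78.1
```

```text
time: 32.12
position: [0.4376, 0.1573, 0.1409]
tool_rot: [2.435, 1.984, -0.002]
ft_force: [0.9, -0.8, -0.6]
grip_width: 0.758
grip_force: 3.0
to (441.0, 280.0, 140.0, 78.1) tx ty tz [120.9 -21.5   0.7] turn 0.05 psi 78.3 dist 123
```

```bash
python3 -m crank '[{"tx":40,"ty":-7,"tz":0,"turn":0},{"tx":85,"ty":-15,"tz":0,"turn":0},{"tx":118,"ty":-21,"tz":0,"turn":0},{"tx":118,"ty":-21,"tz":0,"turn":0},{"tx":118,"ty":-21,"tz":0,"turn":0}]'
python3 go.py 441 280 86 78.1
python3 - <<'E'
from h import *
s=ctrl.get_state();M=R.from_rotvec(s['tool_rot']).as_matrix()
for n in('scene','top'):
    im,P=shot(n,n[0]+'18')
    if n=='scene': cv2.imwrite('pics/s18c.png',cv2.resize(im[100:270,340:500,::-1],None,fx=3,fy=3))
    L=(P-np.array(s['position']))@M*1000
    b=im.astype(int);m=(b[...,2]>b[...,0]+6)&(abs(L[...,1])<33)&(abs(L[...,0])<34)&(L[...,2]>-5)&(P[...,2]>.01)&(L[...,2]<90)
    Q=L[m];print(n,len(Q));
    for a in range(-30,34,6):
        k=(Q[:,0]>=a)&(Q[:,0]<a+6)
        if k.sum()>2: print(a,k.sum(),np.round(np.percentile(Q[k,2],[5,50,95])))
E
```

```text
time: 32.75
position: [0.4417, 0.2746, 0.1405]
tool_rot: [-2.438, -1.981, 0.004]
ft_force: [0.6, -0.9, -0.7]
grip_width: 0.755
grip_force: 3.0
to (441.0, 280.0, 86.0, 78.1) tx ty tz [ 5.2 -1.6 54.5] turn 0.02 psi 78.2 dist 55
scene 53
-6 7 [35. 40. 64.]
0 9 [32. 54. 66.]
6 6 [36. 57. 69.]
12 16 [26. 50. 68.]
18 10 [ 4.  9. 30.]
24 3 [13. 15. 32.]
top 409
-18 4 [63. 65. 68.]
-12 257 [33. 52. 68.]
-6 99 [3. 5. 8.]
0 15 [4. 6. 8.]
12 15 [ 5.  8. 11.]
18 19 [ 6.  8. 10.]
```

View pics/s18c.png

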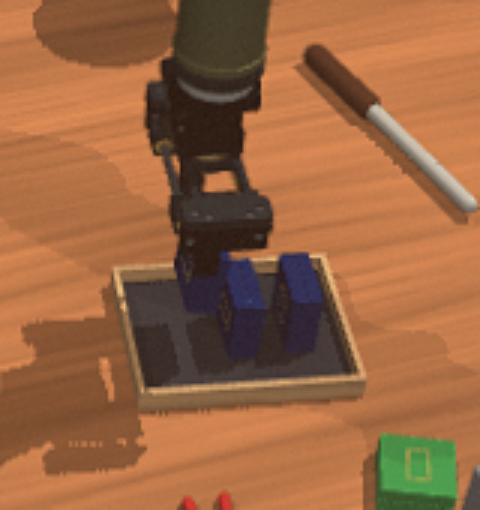

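Two boxes are standing at crop (240,310) and (297,300). The held one at (203,280) is near vertical with its lid on the near side. I'll lower it straight down.

```bash
python3 -m crank '[{"tx":-1,"ty":0,"tz":25,"turn":0},{"tx":-1,"ty":0,"tz":45,"turn":0},{"tx":-1,"ty":0,"tz":54,"turn":0},{"tx":-1,"ty":0,"tz":58,"turn":0},{"tx":-3,"ty":0,"tz":60,"turn":0}]'
python3 -m crank '[{"tx":-2,"ty":0,"tz":1,"turn":0},{"tx":-4,"ty":0,"tz":2,"turn":0},{"tx":-4,"ty":0,"tz":2,"turn":0}]'
python3 -m crank '[{"tx":0,"ty":0,"tz":0,"turn":0},{"tx":0,"ty":0,"tz":0,"turn":0},{"tx":0,"ty":0,"tz":0,"turn":0}]' 76
python3 -m crank '[{"tx":0,"ty":0,"tz":-30,"turn":0},{"tx":0,"ty":0,"tz":-80,"turn":0},{"tx":-60,"ty":0,"tz":-80,"turn":0},{"tx":-120,"ty":20,"tz":-80,"turn":0},{"tx":-180,"ty":30,"tz":-80,"turn":0}]'
python3 go.py 606.5 -57 105 97.5
```

```text
time: 33.48
position: [0.4424, 0.2722, 0.0818]
tool_rot: [-2.44, -1.979, -0.001]
ft_force: [-0.6, 0.2, -0.0]
grip_width: 0.757
grip_force: 3.0
time: 33.85
position: [0.4416, 0.2678, 0.0798]
tool_rot: [2.44, 1.978, 0.0]
ft_force: [-0.4, -0.2, 0.1]
grip_width: 0.761
grip_force: 3.0
time: 34.22
position: [0.4414, 0.268, 0.0795]
tool_rot: [2.44, 1.979, 0.0]
ft_force: [-0.6, -0.3, 0.0]
grip_width: 0.866
grip_force: 0.0
time: 34.85
position: [0.4338, 0.0889, 0.1594]
tool_rot: [-2.438, -1.981, -0.001]
ft_force: [0.3, -1.1, -1.2]
grip_width: 0.871
grip_force: 0.0
to (606.5, -57.0, 105.0, 97.5) tx ty tz [-107.5  198.9   54.4] turn -3.86 psi 78.2 dist 233
```

```bash
python3 -m crank '[{"tx":-25,"ty":45,"tz":0,"turn":-0.8},{"tx":-52,"ty":95,"tz":0,"turn":-2},{"tx":-79,"ty":145,"tz":0,"turn":-3.2},{"tx":-106,"ty":192,"tz":10,"turn":-3.82},{"tx":-106,"ty":192,"tz":40,"turn":-3.82}]' 80 3
python3 -m crank '[{"tx":0,"ty":0,"tz":0,"turn":0},{"tx":0,"ty":0,"tz":0,"turn":0}]'
python3 - <<'E'
from h import *
im,P=shot('top','t19');boxes(im,P)
z=P[...,2];x=P[...,0];y=P[...,1]
m=((z>.068)&(z<.078)&(abs(x-.45)<.1)&(y>.2)&(y<.43)).astype(np.uint8)
n,l,s,c=cv2.connectedComponentsWithStats(m)
for i in range(1,n):
    if s[i,4]>50: print(rect(P,l==i),s[i,4])
E
python3 go.py 600.8 -57 39 97.3
```

```text
time: 35.48
position: [0.6034, -0.0574, 0.1191]
tool_rot: [2.084, 2.348, 0.004]
ft_force: [-0.2, 0.8, 0.1]
grip_width: 0.917
grip_force: 0.0
time: 35.72
position: [0.5998, -0.0521, 0.1205]
tool_rot: [2.076, 2.358, 0.001]
ft_force: [0.2, 0.2, -0.7]
grip_width: 0.92
grip_force: 0.0
box pix [166. 321.] ztop 0.072 c [451.3 322.5] size [136.6  66.2] ang 80.1 n 1587
(array([460.3, 376. ]), array([30.6, 65. ]), 76.0) 545
(array([451.7, 320.3]), array([29.9, 64.6]), 78.0) 523
(array([441.6, 270.7]), array([29.1, 64.7]), 77.5) 547
to (600.8, -57.0, 39.0, 97.3) tx ty tz [-4.8 -0.1 82. ] turn -0.01 psi 97.3 dist 82
```

Three are standing, but the third leaves only about 34 mm to the near wall. Before picking the last one, I'll nudge the third box 15 mm toward the second.

```bash
python3 go.py 441.6 270.7 150 77.8
python3 -m crank '[{"tx":20,"ty":-20,"tz":-30,"turn":0.5},{"tx":70,"ty":-40,"tz":-30,"turn":1},{"tx":130,"ty":-60,"tz":-30,"turn":2},{"tx":190,"ty":-80,"tz":-30,"turn":3},{"tx":245,"ty":-100,"tz":-30,"turn":3.9}]' 80 10
python3 go.py 441.6 270.7 100 77.8
```

```text
to (441.6, 270.7, 150.0, 77.8) tx ty tz [ 340.3 -116.3  -29.5] turn 3.89 psi 97.3 dist 361
time: 36.4
position: [0.4689, 0.1798, 0.1509]
tool_rot: [2.446, 1.967, 0.002]
ft_force: [0.5, 1.8, 0.1]
grip_width: 0.914
grip_force: 0.0
to (441.6, 270.7, 100.0, 77.8) tx ty tz [ 83.  -46.4  50.6] turn -0.04 psi 77.6 dist 108
```

```bash
python3 -m crank '[{"tx":30,"ty":-16,"tz":0,"turn":0},{"tx":65,"ty":-36,"tz":0,"turn":0},{"tx":83,"ty":-46,"tz":10,"turn":0},{"tx":83,"ty":-46,"tz":40,"turn":0},{"tx":83,"ty":-46,"tz":50,"turn":0}]'
python3 -m crank '[{"tx":0,"ty":0,"tz":0,"turn":0},{"tx":0,"ty":0,"tz":0,"turn":0}]'
python3 go.py 441.6 270.7 62 77.8
```

```text
time: 37.02
position: [0.4417, 0.2685, 0.0993]
tool_rot: [2.444, 1.972, -0.001]
ft_force: [-0.9, 0.4, -0.1]
grip_width: 0.92
grip_force: 0.0
time: 37.28
position: [0.4434, 0.2685, 0.1007]
tool_rot: [2.447, 1.969, 0.002]
ft_force: [1.0, 0.4, 0.0]
grip_width: 0.922
grip_force: 0.0
to (441.6, 270.7, 62.0, 77.8) tx ty tz [ 1.7 -2.2 38.7] turn -0.03 psi 77.7 dist 39
```

```bash
python3 -m crank '[{"tx":2,"ty":-2,"tz":20,"turn":0},{"tx":2,"ty":-2,"tz":38,"turn":0},{"tx":2,"ty":-2,"tz":38,"turn":0}]'
python3 -m crank '[{"tx":0,"ty":0,"tz":0,"turn":0},{"tx":0,"ty":0,"tz":0,"turn":0},{"tx":0,"ty":0,"tz":0,"turn":0},{"tx":0,"ty":0,"tz":0,"turn":0}]' 60 12
python3 -m crank '[{"tx":0,"ty":0,"tz":-4,"turn":0},{"tx":4,"ty":0,"tz":-5,"turn":0},{"tx":9,"ty":0,"tz":-5,"turn":0},{"tx":14,"ty":0,"tz":-5,"turn":0},{"tx":15,"ty":0,"tz":-5,"turn":0}]'
python3 -m crank '[{"tx":0,"ty":0,"tz":0,"turn":0},{"tx":0,"ty":0,"tz":2,"turn":0},{"tx":0,"ty":0,"tz":4,"turn":0},{"tx":0,"ty":0,"tz":5,"turn":0}]'
python3 -m crank '[{"tx":0,"ty":0,"tz":0,"turn":0},{"tx":0,"ty":0,"tz":0,"turn":0},{"tx":0,"ty":0,"tz":0,"turn":0}]' 76
python3 -m crank '[{"tx":0,"ty":0,"tz":-30,"turn":0},{"tx":0,"ty":0,"tz":-80,"turn":0},{"tx":-60,"ty":0,"tz":-80,"turn":0},{"tx":-120,"ty":20,"tz":-80,"turn":0},{"tx":-180,"ty":30,"tz":-80,"turn":0}]'
python3 go.py 600.8 -57 121 97.3
```

```text
time: 37.65
position: [0.4396, 0.2699, 0.0594]
tool_rot: [-2.445, -1.97, 0.006]
ft_force: [0.1, 0.4, -0.5]
grip_width: 0.916
grip_force: 0.0
time: 38.15
position: [0.4415, 0.271, 0.062]
tool_rot: [2.447, 1.97, 0.001]
ft_force: [0.4, 0.7, 0.4]
grip_width: 0.758
grip_force: 12.0
time: 38.78
position: [0.4441, 0.2861, 0.0665]
tool_rot: [-2.446, -1.971, 0.0]
ft_force: [-0.5, 0.5, -0.8]
grip_width: 0.758
grip_force: 12.0
time: 39.28
position: [0.4442, 0.2852, 0.0619]
tool_rot: [2.446, 1.97, -0.001]
ft_force: [-3.4, -1.9, 10.4]
grip_width: 0.756
grip_force: 12.0
time: 39.65
position: [0.4443, 0.2853, 0.0614]
tool_rot: [-2.447, -1.97, 0.0]
ft_force: [0.7, 0.4, -0.5]
grip_width: 0.868
grip_force: 0.0
time: 40.28
position: [0.4354, 0.1022, 0.1414]
tool_rot: [-2.445, -1.972, -0.001]
ft_force: [0.1, -0.5, 0.7]
grip_width: 0.877
grip_force: 0.0
to (600.8, -57.0, 121.0, 97.3) tx ty tz [-120.6  195.3   20.4] turn -3.91 psi 77.8 dist 230
```

```bash
python3 -m crank '[{"tx":-28,"ty":45,"tz":0,"turn":-0.8},{"tx":-58,"ty":95,"tz":0,"turn":-2},{"tx":-89,"ty":145,"tz":0,"turn":-3.2},{"tx":-120,"ty":195,"tz":5,"turn":-3.9},{"tx":-120,"ty":195,"tz":20,"turn":-3.9}]' 80 3
python3 -m crank '[{"tx":0,"ty":0,"tz":0,"turn":0},{"tx":0,"ty":0,"tz":0,"turn":0}]'
python3 - <<'E'
from h import *
im,P=shot('top','t20')
z=P[...,2];x=P[...,0];y=P[...,1]
m=((z>.068)&(z<.078)&(abs(x-.45)<.1)&(y>.2)&(y<.43)).astype(np.uint8)
n,l,s,c=cv2.connectedComponentsWithStats(m)
for i in range(1,n):
    if s[i,4]>50: print(rect(P,l==i),s[i,4])
im,P=shot('scene','s20');boxes(im,P)
E
python3 go.py 600.8 -57 39 97.3
```

```text
time: 40.9
position: [0.603, -0.0601, 0.1205]
tool_rot: [2.086, 2.348, 0.002]
ft_force: [0.6, 0.9, 0.7]
grip_width: 0.919
grip_force: 0.0
time: 41.15
position: [0.5995, -0.0535, 0.122]
tool_rot: [2.075, 2.359, -0.0]
ft_force: [0.1, 0.2, 0.1]
grip_width: 0.918
grip_force: 0.0
(array([459.9, 375.6]), array([30. , 65.2]), 77.7) 546
(array([451.9, 320.9]), array([29.2, 64.6]), 78.7) 522
(array([443.8, 285. ]), array([29.6, 64.6]), 78.4) 537
box pix [295. 278.] ztop 0.029 c [600.7 -75. ] size [55.8 45.7] ang 3.5 n 190
to (600.8, -57.0, 39.0, 97.3) tx ty tz [-3.   0.4 83.5] turn 0.0 psi 97.3 dist 84
```

```bash
python3 -m crank '[{"tx":-3,"ty":0,"tz":30,"turn":0},{"tx":-3,"ty":0,"tz":60,"turn":0},{"tx":-3,"ty":0,"tz":79,"turn":0},{"tx":-3,"ty":0,"tz":83,"turn":0},{"tx":-3,"ty":0,"tz":83,"turn":0}]'
python3 go.py 600.8 -57 39 97.3
python3 -m crank '[{"tx":0,"ty":0,"tz":0,"turn":0},{"tx":0,"ty":0,"tz":0,"turn":0},{"tx":0,"ty":0,"tz":0,"turn":0},{"tx":0,"ty":0,"tz":0,"turn":0},{"tx":0,"ty":0,"tz":0,"turn":0}]' 60 3
python3 -m crank '[{"tx":0,"ty":0,"tz":-25,"turn":0},{"tx":0,"ty":0,"tz":-60,"turn":0},{"tx":0,"ty":0,"tz":-105,"turn":0},{"tx":0,"ty":0,"tz":-100,"turn":0},{"tx":0,"ty":0,"tz":-95,"turn":0}]'
python3 - <<'E'
from h import *
im,P=shot('scene','s21');held(im,P)
E
```

```text
time: 41.88
position: [0.601, -0.0579, 0.0393]
tool_rot: [2.077, 2.356, 0.001]
ft_force: [0.0, 0.5, 0.7]
grip_width: 0.919
grip_force: 0.0
to (600.8, -57.0, 39.0, 97.3) tx ty tz [ 0.9 -0.1  0.3] turn -0.02 psi 97.2 dist 1
time: 42.5
position: [0.6011, -0.0581, 0.0391]
tool_rot: [2.077, 2.356, 0.001]
ft_force: [0.6, -0.4, 5.0]
grip_width: 0.761
grip_force: 3.0
time: 43.12
position: [0.6, -0.0585, 0.1333]
tool_rot: [-2.078, -2.356, 0.002]
ft_force: [0.1, -0.7, -0.9]
grip_width: 0.755
grip_force: 3.0
n 211
pct2/50/98 [[-38.0, -28.6, 25.4], [-28.2, 5.4, 44.2], [-11.1, 33.4, 57.6]]
side rect x,z ((-11.32469654083252, 38.42961120605469), (25.74365997314453, 66.9729995727539), 47.78409957885742)
```

It's at about 45°. Drag finish next.

```bash
python3 -m crank '[{"tx":20,"ty":0,"tz":25,"turn":0},{"tx":20,"ty":0,"tz":45,"turn":0},{"tx":20,"ty":0,"tz":56,"turn":0},{"tx":20,"ty":0,"tz":59,"turn":0},{"tx":20,"ty":0,"tz":59,"turn":0}]'
python3 -m crank '[{"tx":-8,"ty":0,"tz":1,"turn":0},{"tx":-18,"ty":0,"tz":1,"turn":0},{"tx":-28,"ty":0,"tz":1,"turn":0},{"tx":-38,"ty":0,"tz":2,"turn":0},{"tx":-48,"ty":0,"tz":2,"turn":0}]'
python3 -m crank '[{"tx":-5,"ty":0,"tz":1,"turn":0},{"tx":-10,"ty":0,"tz":1,"turn":0},{"tx":-10,"ty":0,"tz":-30,"turn":0},{"tx":-10,"ty":0,"tz":-68,"turn":0},{"tx":-10,"ty":0,"tz":-68,"turn":0}]'
python3 go.py 432.7 240.4 141 78.1
```

```text
time: 43.8
position: [0.5986, -0.0389, 0.0746]
tool_rot: [2.078, 2.355, 0.001]
ft_force: [0.0, -0.3, -0.8]
grip_width: 0.759
grip_force: 3.0
time: 44.42
position: [0.6039, -0.087, 0.0722]
tool_rot: [-2.078, -2.356, 0.001]
ft_force: [0.3, 0.6, -0.5]
grip_width: 0.757
grip_force: 3.0
time: 45.05
position: [0.6073, -0.0955, 0.1435]
tool_rot: [2.074, 2.353, 0.004]
ft_force: [-0.3, -0.5, -1.7]
grip_width: 0.758
grip_force: 3.0
to (432.7, 240.4, 141.0, 78.1) tx ty tz [ 355.2 -131.     1.3] turn 3.82 psi 97.2 dist 379
```

```bash
python3 -m crank '[{"tx":25,"ty":-9,"tz":0,"turn":0.4},{"tx":75,"ty":-28,"tz":0,"turn":1.2},{"tx":125,"ty":-46,"tz":0,"turn":2.1},{"tx":175,"ty":-65,"tz":0,"turn":3},{"tx":225,"ty":-83,"tz":0,"turn":3.82}]'
python3 -m crank '[{"tx":0,"ty":0,"tz":0,"turn":0},{"tx":0,"ty":0,"tz":0,"turn":0}]'
python3 go.py 432.7 240.4 141 78.1
```

```text
time: 45.68
position: [0.4932, 0.118, 0.1396]
tool_rot: [-2.442, -1.976, 0.002]
ft_force: [0.2, 0.4, -1.3]
grip_width: 0.763
grip_force: 3.0
time: 45.92
position: [0.4946, 0.1162, 0.1399]
tool_rot: [2.439, 1.979, -0.002]
ft_force: [0.1, 0.0, -1.1]
grip_width: 0.761
grip_force: 3.0
to (432.7, 240.4, 141.0, 78.1) tx ty tz [108.8 -86.1  -1.2] turn 0.01 psi 78.1 dist 139
```

```bash
python3 -m crank '[{"tx":30,"ty":-24,"tz":0,"turn":0},{"tx":70,"ty":-56,"tz":0,"turn":0},{"tx":100,"ty":-80,"tz":0,"turn":0},{"tx":107,"ty":-85,"tz":0,"turn":0},{"tx":107,"ty":-85,"tz":0,"turn":0}]'
python3 - <<'E'
from h import *
s=ctrl.get_state();M=R.from_rotvec(s['tool_rot']).as_matrix()
for n in('scene','top'):
    im,P=shot(n,n[0]+'22')
    L=(P-np.array(s['position']))@M*1000
    b=im.astype(int);m=(b[...,2]>b[...,0]+6)&(abs(L[...,1])<33)&(abs(L[...,0])<34)&(L[...,2]>-5)&(P[...,2]>.01)&(L[...,2]<90)
    Q=L[m];print(n,len(Q));
    for a in range(-30,34,6):
        k=(Q[:,0]>=a)&(Q[:,0]<a+6)
        if k.sum()>2: print(a,k.sum(),np.round(np.percentile(Q[k,2],[5,50,95])))
E
python3 go.py 432.7 240.4 80 78.1
```

```text
time: 46.55
position: [0.4344, 0.2383, 0.1402]
tool_rot: [-2.441, -1.978, 0.001]
ft_force: [1.1, -0.3, -0.9]
grip_width: 0.759
grip_force: 3.0
scene 54
-12 7 [42. 55. 67.]
-6 6 [32. 53. 67.]
0 6 [34. 50. 60.]
6 6 [36. 44. 68.]
12 12 [ 5. 36. 63.]
18 11 [ 7. 17. 46.]
24 4 [ 9. 10. 19.]
top 352
-18 141 [50. 59. 67.]
-12 73 [40. 47. 53.]
-6 101 [ 9. 14. 20.]
6 17 [3. 6. 9.]
12 16 [6. 7. 9.]
18 4 [ 7.  8. 10.]
to (432.7, 240.4, 80.0, 78.1) tx ty tz [ 2.6 -2.7 60.2] turn -0.03 psi 77.9 dist 60
```

Box 4 leans about 15° (bottom toward the near wall). I'll shift it 5 mm, lower it, and let the floor and near wall square it up.

```bash
python3 -m crank '[{"tx":5,"ty":-2,"tz":0,"turn":0},{"tx":5,"ty":-2,"tz":20,"turn":0},{"tx":5,"ty":-2,"tz":40,"turn":0},{"tx":5,"ty":-2,"tz":52,"turn":0},{"tx":5,"ty":-2,"tz":55,"turn":0}]'
python3 -m crank '[{"tx":-2,"ty":0,"tz":2,"turn":0},{"tx":-4,"ty":0,"tz":4,"turn":0},{"tx":-6,"ty":0,"tz":6,"turn":0},{"tx":-8,"ty":0,"tz":6,"turn":0}]'
python3 - <<'E'
from h import *
s=st();M=R.from_rotvec(s['tool_rot']).as_matrix()
for n in('scene','top'):
    im,P=shot(n,n[0]+'23')
    L=(P-np.array(s['position']))@M*1000
    b=im.astype(int);m=(b[...,2]>b[...,0]+6)&(abs(L[...,1])<33)&(abs(L[...,0])<34)&(L[...,2]>-5)&(P[...,2]>.01)&(L[...,2]<90)
    Q=L[m];print(n,len(Q));
    for a in range(-30,34,6):
        k=(Q[:,0]>=a)&(Q[:,0]<a+6)
        if k.sum()>2: print(a,k.sum(),np.round(np.percentile(Q[k,2],[5,50,95])))
E
```

```text
time: 47.28
position: [0.4318, 0.2443, 0.0841]
tool_rot: [-2.438, -1.979, 0.003]
ft_force: [0.2, -0.1, -1.5]
grip_width: 0.757
grip_force: 3.0
time: 47.78
position: [0.4315, 0.2367, 0.0798]
tool_rot: [2.44, 1.979, 0.001]
ft_force: [-0.1, 0.8, -1.3]
grip_width: 0.756
grip_force: 3.0
t 47.77 p [0.4315 0.2367 0.0798] R [[0.207, 0.978, 0.001], [0.978, -0.207, 0.0], [0.001, 0.001, -1.0]] F [-0.1  0.8 -1.3] w 0.756 gf 3.0000245198607445 q [ 0.51  0.36 -1.2   1.99  0.38  1.05 -1.07]
scene 31
-12 3 [53. 54. 54.]
-6 3 [39. 46. 53.]
6 3 [49. 56. 60.]
12 10 [15. 46. 66.]
18 9 [ 6. 13. 33.]
top 176
-12 70 [49. 53. 58.]
-6 75 [14. 20. 26.]
0 5 [-3.  4.  6.]
6 16 [4. 6. 8.]
12 7 [6. 8. 9.]
```

```bash
python3 -m crank '[{"tx":-1,"ty":0,"tz":2,"turn":0},{"tx":-2,"ty":0,"tz":3,"turn":0},{"tx":-2,"ty":0,"tz":3,"turn":0}]'
python3 -m crank '[{"tx":0,"ty":0,"tz":0,"turn":0},{"tx":0,"ty":0,"tz":0,"turn":0},{"tx":0,"ty":0,"tz":0,"turn":0}]' 76
python3 -m crank '[{"tx":0,"ty":0,"tz":-30,"turn":0},{"tx":0,"ty":0,"tz":-80,"turn":0},{"tx":-60,"ty":0,"tz":-80,"turn":0},{"tx":-120,"ty":40,"tz":-80,"turn":0},{"tx":-170,"ty":80,"tz":-80,"turn":0}]'
python3 -m crank '[{"tx":-60,"ty":20,"tz":0,"turn":0},{"tx":-120,"ty":40,"tz":0,"turn":0},{"tx":-150,"ty":50,"tz":0,"turn":0},{"tx":-150,"ty":50,"tz":0,"turn":0}]'
python3 - <<'E'
from h import *
im,P=shot('top','t24')
z=P[...,2];x=P[...,0];y=P[...,1]
m=((z>.064)&(z<.08)&(abs(x-.45)<.1)&(y>.2)&(y<.43)).astype(np.uint8)
n,l,s,c=cv2.connectedComponentsWithStats(m)
for i in range(1,n):
    if s[i,4]>50: print(rect(P,l==i),s[i,4],np.nanpercentile(z[l==i],[5,50,95]))
c=im[255:395,90:260,::-1];im2,_=shot('scene','s24')
cv2.imwrite('pics/c24.png',cv2.hconcat([cv2.resize(c,(390,400)),cv2.resize(im2[160:250,365:475,::-1],(400,400))]))
E
python3 go.py 609 -317 150 -12.5;python3 go.py 609 -317 150 167.5
```

```text
time: 48.25
position: [0.431, 0.2348, 0.0767]
tool_rot: [2.44, 1.979, 0.001]
ft_force: [-0.3, -0.7, 4.3]
grip_width: 0.761
grip_force: 3.0
time: 48.62
position: [0.4304, 0.2346, 0.0763]
tool_rot: [-2.44, -1.979, 0.001]
ft_force: [0.3, -0.3, -0.2]
grip_width: 0.868
grip_force: 0.0
time: 49.25
position: [0.4668, 0.0652, 0.1574]
tool_rot: [2.436, 1.974, -0.002]
ft_force: [1.2, 0.1, 0.6]
grip_width: 0.876
grip_force: 0.0
time: 49.75
position: [0.4841, -0.0924, 0.1562]
tool_rot: [-2.445, -1.972, 0.0]
ft_force: [0.0, 0.9, -1.2]
grip_width: 0.878
grip_force: 0.0
(array([459.9, 375.6]), array([30.2, 65.2]), 78.0) 569 [0.06813743 0.07203089 0.07468725]
(array([451.8, 320.8]), array([29.6, 64.7]), 79.9) 547 [0.06842744 0.07193141 0.07429022]
(array([443.8, 284.6]), array([29.9, 65.1]), 76.0) 562 [0.06880481 0.07189018 0.07443143]
(array([433. , 244.6]), array([30. , 64.8]), 77.5) 583 [0.06895769 0.07306185 0.07600581]
to (609.0, -317.0, 150.0, -12.5) tx ty tz [-197.9  169.2    6.2] turn 18.12 psi 78.1 dist 260
to (609.0, -317.0, 150.0, 167.5) tx ty tz [-197.9  169.2    6.2] turn -17.88 psi 78.1 dist 260
```

View pics/c24.png

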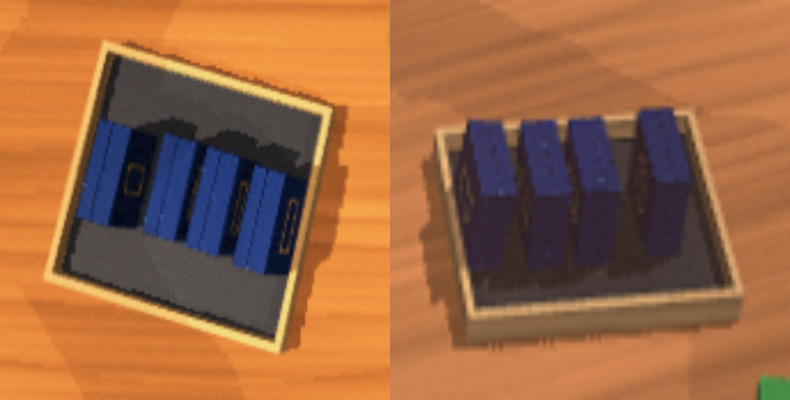

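All four are standing in the tray. The fourth reads 1 mm higher, so I'll check the tilts by fitting planes to the top edges.

Run:
```python
from h import *
d=np.load('pics/t24.npz');im,P=d['im'],d['P']
x,y,z=P[...,0],P[...,1],P[...,2];t=np.array([.206,.979])
m=((z>.064)&(z<.08)&(abs(x-.45)<.1)&(y>.2)&(y<.43)).astype(np.uint8)
n,l,s,c=cv2.connectedComponentsWithStats(m)
for i in range(1,n):
    if s[i,4]<50: continue
    Q=P[l==i];Q=Q[np.abs(Q[:,2]-np.median(Q[:,2]))<.004];u=(Q[:,:2]-Q[:,:2].mean(0))@t
    A=np.c_[u,np.ones(len(u))];k=np.linalg.lstsq(A,Q[:,2],rcond=None)[0];print('slope deg',np.degrees(np.arctan(k[0])))
    # lid face points: just on near side, lower z
    c_=Q[:,:2].mean(0);v=(P[...,:2]-c_)@t;w=(P[...,:2]-c_)@np.array([-.979,.206])
    f=(v<-.010)&(v>-.035)&(abs(w)<.028)&(z>.02)&(z<.066)
    if f.sum()>20: print('  lidface n',f.sum(),'tilt',np.degrees(np.arctan(np.polyfit(z[f],v[f],1)[0])))
```

```text
slope deg 0.3922730810419395
  lidface n 257 tilt 0.40630555096528476
slope deg 0.2076553098740767
  lidface n 120 tilt -0.9445159910694078
slope deg 0.31884119623337903
  lidface n 180 tilt 0.30514422004300185
slope deg -3.513150272687714
  lidface n 330 tilt 12.643767447652703
```

Run:
```python
from h import *
t=np.array([.206,.979]);c_=np.array([.433,.2446])
for n in('top','scene'):
    im,P=shot(n,n[0]+'25');z=P[...,2];v=(P[...,:2]-c_)@t;w=(P[...,:2]-c_)@np.array([-.979,.206])
    b=im.astype(int);f=(abs(v)<.035)&(abs(w)<.034)&(z>.008)&(z<.085)&(b[...,2]>b[...,0]+6)
    for a in np.arange(.005,.08,.006):
        k=f&(z>=a)&(z<a+.006)
        if k.sum()>3: print(n,round(a,3),k.sum(),np.round(1000*np.percentile(v[k],[5,50,95]),1))
```

```text
top 0.005 4 [ 7.6 24.  31.7]
top 0.017 13 [-19.7 -18.8  28.2]
top 0.023 53 [-20.  -18.9  28.4]
top 0.029 34 [-19.1 -18.   28.6]
top 0.035 56 [-18.2 -16.6  28.2]
top 0.041 46 [-17.5 -16.4  28.8]
top 0.047 40 [-16.9 -15.4  28.8]
top 0.053 61 [-15.3  27.1  28.2]
top 0.059 67 [-15.2 -13.8  28.8]
top 0.065 166 [-14.1  12.9  32.9]
top 0.071 577 [-12.5   2.   32.9]
top 0.077 10 [-12.2  -8.9  -1.2]
scene 0.065 33 [-0.5 13.6 32.9]
scene 0.071 147 [-9.9  2.8 33.2]
scene 0.077 12 [-9.1  2.2 18.2]
```

Box 4 leans about 7.5° because its bottom edge is wedged against the near wall. I'll re-grip it by the top, lift it 4 mm, shift it 5 mm inward and set it down again.

```bash
python3 go.py 433 244.6 120 78
python3 -m crank '[{"tx":60,"ty":-25,"tz":0,"turn":0},{"tx":118,"ty":-45,"tz":0,"turn":0},{"tx":175,"ty":-66,"tz":0,"turn":0},{"tx":233,"ty":-90,"tz":0,"turn":0},{"tx":290,"ty":-110,"tz":0,"turn":0}]' 80 6
python3 -m crank '[{"tx":20,"ty":-8,"tz":10,"turn":0},{"tx":26,"ty":-10,"tz":30,"turn":0},{"tx":26,"ty":-10,"tz":40,"turn":0},{"tx":26,"ty":-10,"tz":40,"turn":0}]'
python3 go.py 433 244.6 62 78
```

```text
to (433.0, 244.6, 120.0, 78.0) tx ty tz [ 314.7 -118.    36.7] turn 0.05 psi 78.2 dist 338
time: 50.58
position: [0.4354, 0.2199, 0.157]
tool_rot: [2.436, 1.979, 0.001]
ft_force: [2.0, -1.4, 0.4]
grip_width: 0.918
grip_force: 0.0
time: 51.08
position: [0.4314, 0.2447, 0.1161]
tool_rot: [-2.439, -1.98, 0.002]
ft_force: [-0.3, 0.4, 0.2]
grip_width: 0.922
grip_force: 0.0
to (433.0, 244.6, 62.0, 78.0) tx ty tz [ 0.3  1.7 54.1] turn 0.03 psi 78.2 dist 54
```

```bash
python3 -m crank '[{"tx":0,"ty":1,"tz":25,"turn":0},{"tx":0,"ty":1,"tz":47,"turn":0},{"tx":0,"ty":1,"tz":54,"turn":0},{"tx":0,"ty":1,"tz":54,"turn":0}]'
python3 -m crank '[{"tx":0,"ty":0,"tz":0,"turn":0},{"tx":0,"ty":0,"tz":0,"turn":0},{"tx":0,"ty":0,"tz":0,"turn":0},{"tx":0,"ty":0,"tz":0,"turn":0}]' 60 6
python3 -m crank '[{"tx":0,"ty":0,"tz":-3,"turn":0},{"tx":1,"ty":0,"tz":-5,"turn":0},{"tx":3,"ty":0,"tz":-5,"turn":0},{"tx":6,"ty":0,"tz":-5,"turn":0},{"tx":6,"ty":0,"tz":-5,"turn":0}]'
python3 -m crank '[{"tx":0,"ty":0,"tz":2,"turn":0},{"tx":0,"ty":0,"tz":4,"turn":0},{"tx":0,"ty":0,"tz":5,"turn":0},{"tx":0,"ty":0,"tz":6,"turn":0}]'
python3 -m crank '[{"tx":0,"ty":0,"tz":0,"turn":0},{"tx":0,"ty":0,"tz":0,"turn":0},{"tx":0,"ty":0,"tz":0,"turn":0}]' 78
python3 -m crank '[{"tx":0,"ty":0,"tz":-30,"turn":0},{"tx":0,"ty":0,"tz":-80,"turn":0},{"tx":-60,"ty":0,"tz":-80,"turn":0},{"tx":-120,"ty":20,"tz":-80,"turn":0},{"tx":-180,"ty":40,"tz":-80,"turn":0}]'
python3 -m crank '[{"tx":-60,"ty":20,"tz":0,"turn":0},{"tx":-120,"ty":50,"tz":0,"turn":0},{"tx":-180,"ty":80,"tz":0,"turn":0},{"tx":-180,"ty":80,"tz":0,"turn":0}]'
cat > chk.py <<'E'
from h import *
t=np.array([.206,.979]);o=np.array([.4496,.3207])
im,P=shot('top','tchk');z=P[...,2];v=(P[...,:2]-o)@t;w=(P[...,:2]-o)@np.array([.979,-.206])
m=((z>.068)&(z<.08)&(abs(w)<.09)&(abs(v)<.11)).astype(np.uint8)
n,l,s,c=cv2.connectedComponentsWithStats(m)
for i in range(1,n):
    k=l==i
    if s[i,4]<100: continue
    c0=np.median(v[k]);b=im.astype(int);f=(v<c0-.008)&(v>c0-.03)&(abs(w-np.median(w[k]))<.03)&(z>.025)&(z<.064)&(b[...,2]>b[...,0]+6)
    print('tray v',round(1000*c0,1),'w',round(1000*np.median(w[k]),1),'ztop',round(np.median(z[k]),4),'tilt',round(np.degrees(np.arctan(np.polyfit(z[f],v[f],1)[0])),1) if f.sum()>15 else None,f.sum())
E
python3 chk.py
```

```text
time: 51.58
position: [0.4334, 0.2444, 0.0631]
tool_rot: [2.44, 1.978, 0.0]
ft_force: [0.5, 0.4, -0.2]
grip_width: 0.922
grip_force: 0.0
time: 52.08
position: [0.4336, 0.2448, 0.0632]
tool_rot: [2.439, 1.979, 0.001]
ft_force: [-0.9, -0.8, 4.6]
grip_width: 0.757
grip_force: 6.0
time: 52.7
position: [0.4342, 0.2508, 0.0675]
tool_rot: [-2.439, -1.98, 0.0]
ft_force: [-0.2, 0.2, -0.0]
grip_width: 0.756
grip_force: 6.0
time: 53.2
position: [0.4344, 0.251, 0.0625]
tool_rot: [2.44, 1.979, 0.0]
ft_force: [-1.9, -0.6, 8.2]
grip_width: 0.762
grip_force: 6.0
time: 53.58
position: [0.4344, 0.2503, 0.0615]
tool_rot: [2.44, 1.979, -0.0]
ft_force: [0.3, 0.1, 0.1]
grip_width: 0.889
grip_force: 0.0
time: 54.2
position: [0.4354, 0.0717, 0.1416]
tool_rot: [2.437, 1.978, -0.001]
ft_force: [1.0, -0.6, -1.4]
grip_width: 0.893
grip_force: 0.0
time: 54.7
position: [0.4768, -0.124, 0.1411]
tool_rot: [-2.447, -1.969, -0.001]
ft_force: [0.2, 1.1, -0.0]
grip_width: 0.898
grip_force: 0.0
tray v 55.1 w -1.2 ztop 0.0722 tilt 0.8 194
tray v -0.2 w 1.2 ztop 0.0721 tilt 0.2 88
tray v -36.8 w 1.8 ztop 0.072 tilt 0.2 121
tray v -80.1 w -1.4 ztop 0.0719 tilt 0.4 106
```

All four boxes are upright to within 1° with tops at 72 mm. Now the stamp; I re-measure its cap and the card.

```bash
python3 - <<'E'
from h import *
im,P=shot('top','t30');z=P[...,2];x=P[...,0];y=P[...,1]
k=(z>.08)&(z<.092)&(abs(x-.609)<.08)&(abs(y+.317)<.08);print('cap',rect(P,k),np.nanmedian(z[k]),k.sum())
hsv=cv2.cvtColor(im,cv2.COLOR_RGB2HSV)
k=(hsv[...,1]>70)&((hsv[...,0]<7)|(hsv[...,0]>172))&(hsv[...,2]>120)&(abs(x-.449)<.05)&(abs(y+.3236)<.065)&(z<.012)
k[:300]=0
print('frame',rect(P,k),k.sum())
k=(hsv[...,1]<60)&(hsv[...,2]>150)&(abs(x-.48)<.09)&(abs(y+.32)<.08)&(z<.012)
print('paper',rect(P,k),k.sum())
E
python3 go.py 608.7 -317.3 130 77.5
```

```text
cap (array([ 615.7, -317.9]), array([61.1, 21.2]), 79.1) 0.08588476572721265 210
frame (array([0., 0.]), array([0., 0.]), 0.0) 0
paper (array([0., 0.]), array([0., 0.]), 0.0) 0
to (608.7, -317.3, 130.0, 77.5) tx ty tz [-165.5  170.4   10.9] turn 0.09 psi 77.9 dist 238
```

```bash
python3 -m crank '[{"tx":-40,"ty":42,"tz":0,"turn":0},{"tx":-85,"ty":88,"tz":0,"turn":0},{"tx":-130,"ty":134,"tz":0,"turn":0},{"tx":-160,"ty":165,"tz":0,"turn":0},{"tx":-165,"ty":170,"tz":0,"turn":0.1}]' 70 20
python3 -m crank '[{"tx":0,"ty":0,"tz":0,"turn":0},{"tx":0,"ty":0,"tz":0,"turn":0}]'
python3 go.py 608.7 -317.3 72 77.5
```

```text
time: 55.42
position: [0.6101, -0.3164, 0.1412]
tool_rot: [-2.45, -1.966, -0.002]
ft_force: [-1.2, 0.7, -0.8]
grip_width: 0.805
grip_force: 0.0
time: 55.68
position: [0.609, -0.3127, 0.1424]
tool_rot: [-2.445, -1.973, -0.0]
ft_force: [-0.8, -0.7, -0.4]
grip_width: 0.808
grip_force: 0.0
to (608.7, -317.3, 72.0, 77.5) tx ty tz [-4.5  0.7 70.4] turn 0.06 psi 77.8 dist 71
```

```bash
python3 -m crank '[{"tx":-4,"ty":1,"tz":20,"turn":0},{"tx":-4,"ty":1,"tz":50,"turn":0},{"tx":-4,"ty":1,"tz":66,"turn":0},{"tx":-4,"ty":1,"tz":70,"turn":0},{"tx":-4,"ty":1,"tz":70,"turn":0}]'
python3 -m crank '[{"tx":0,"ty":0,"tz":0,"turn":0},{"tx":0,"ty":0,"tz":0,"turn":0},{"tx":0,"ty":0,"tz":0,"turn":0},{"tx":0,"ty":0,"tz":0,"turn":0},{"tx":0,"ty":0,"tz":0,"turn":0}]' 25 20
python3 -m crank '[{"tx":0,"ty":0,"tz":0,"turn":0},{"tx":0,"ty":0,"tz":-15,"turn":0},{"tx":0,"ty":0,"tz":-30,"turn":0},{"tx":0,"ty":0,"tz":-45,"turn":0},{"tx":0,"ty":0,"tz":-45,"turn":0}]'
python3 -c "
from h import *
im,P=shot('scene','s31');st()
cv2.imwrite('pics/s31c.png',cv2.resize(im[200:340,120:280,::-1],None,fx=3,fy=3))"
python3 go.py 448.8 -323.6 117 94.6
```

```text
time: 56.3
position: [0.6093, -0.3196, 0.0719]
tool_rot: [2.448, 1.968, 0.0]
ft_force: [-0.2, -0.3, 0.0]
grip_width: 0.805
grip_force: 0.0
time: 56.92
position: [0.6091, -0.3197, 0.0717]
tool_rot: [2.448, 1.968, -0.0]
ft_force: [-1.2, -0.1, 0.8]
grip_width: 0.391
grip_force: 20.0
time: 57.55
position: [0.6103, -0.32, 0.119]
tool_rot: [2.446, 1.966, 0.002]
ft_force: [-0.7, 0.0, -1.8]
grip_width: 0.391
grip_force: 20.0
t 57.6 p [ 0.6096 -0.3198  0.1177] R [[0.215, 0.977, 0.001], [0.977, -0.215, -0.001], [-0.001, 0.002, -1.0]] F [-0.8  0.8 -2.3] w 0.389 gf 19.999584616161883 q [ 1.05  0.64 -0.88  1.47  0.51  1.27 -0.1 ]
to (448.8, -323.6, 117.0, 94.6) tx ty tz [ -38.2 -156.2    0.5] turn -3.4 psi 77.6 dist 161
```

View pics/s31c.png

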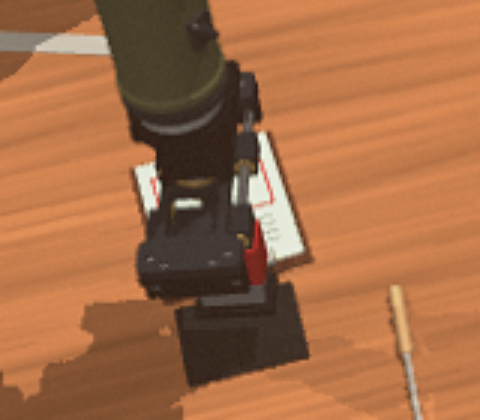

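The stamp is lifted clear of the mat. I carry it to the frame.

```bash
python3 -m crank '[{"tx":-8,"ty":-30,"tz":0,"turn":-0.7},{"tx":-18,"ty":-70,"tz":0,"turn":-1.5},{"tx":-28,"ty":-110,"tz":0,"turn":-2.4},{"tx":-38,"ty":-145,"tz":0,"turn":-3.3},{"tx":-40,"ty":-156,"tz":0,"turn":-3.3}]'
python3 -m crank '[{"tx":0,"ty":0,"tz":0,"turn":0},{"tx":0,"ty":0,"tz":0,"turn":0}]'
python3 go.py 448.8 -326 73 94.2; python3 -c "
from h import *
im,P=shot('scene','s32');st()"
```

```text
time: 58.22
position: [0.4452, -0.326, 0.1157]
tool_rot: [-2.142, -2.295, 0.003]
ft_force: [0.8, 0.5, -1.4]
grip_width: 0.392
grip_force: 20.0
time: 58.48
position: [0.4495, -0.3249, 0.117]
tool_rot: [2.139, 2.299, 0.002]
ft_force: [0.4, 0.0, -1.9]
grip_width: 0.39
grip_force: 20.0
to (448.8, -326.0, 73.0, 94.2) tx ty tz [-1.1 -0.9 44. ] turn -0.01 psi 94.1 dist 44
t 58.52 p [ 0.4496 -0.3247  0.1169] R [[-0.072, 0.997, 0.001], [0.997, 0.072, 0.0], [0.0, 0.001, -1.0]] F [ 0.5 -0.1 -1.1] w 0.39 gf 19.99960214132443 q [ 1.47  0.4  -1.05  1.81  0.38  1.15  0.36]
```

```bash
python3 -m crank '[{"tx":-1,"ty":-1,"tz":15,"turn":0},{"tx":-1,"ty":-1,"tz":30,"turn":0},{"tx":-1,"ty":-1,"tz":40,"turn":0},{"tx":-1,"ty":-1,"tz":44,"turn":0},{"tx":-1,"ty":-1,"tz":45,"turn":0}]' 25 30
python3 -m crank '[{"tx":0,"ty":0,"tz":3,"turn":0},{"tx":0,"ty":0,"tz":6,"turn":0},{"tx":0,"ty":0,"tz":9,"turn":0},{"tx":0,"ty":0,"tz":12,"turn":0},{"tx":0,"ty":0,"tz":14,"turn":0}]'
python3 -m crank '[{"tx":0,"ty":0,"tz":2,"turn":0},{"tx":0,"ty":0,"tz":4,"turn":0},{"tx":0,"ty":0,"tz":4,"turn":0},{"tx":0,"ty":0,"tz":4,"turn":0}]'
```

```text
time: 59.15
position: [0.4469, -0.3258, 0.0717]
tool_rot: [-2.139, -2.298, 0.001]
ft_force: [-3.1, 3.5, 4.4]
grip_width: 0.388
grip_force: 30.0
time: 59.78
position: [0.4474, -0.3261, 0.0587]
tool_rot: [-2.141, -2.299, 0.001]
ft_force: [-5.2, 3.5, 10.7]
grip_width: 0.385
grip_force: 30.0
time: 60.28
position: [0.4475, -0.3264, 0.058]
tool_rot: [-2.141, -2.298, 0.006]
ft_force: [-13.3, 8.3, 34.5]
grip_width: 0.391
grip_force: 30.0
```

The press hit a hard stop at 34 N after 14–15 mm, so the cap is fully down. I return the stamp to its mat.

```bash
python3 -m crank '[{"tx":0,"ty":0,"tz":-6,"turn":0},{"tx":0,"ty":0,"tz":-12,"turn":0},{"tx":0,"ty":0,"tz":-18,"turn":0},{"tx":0,"ty":0,"tz":-40,"turn":0},{"tx":0,"ty":0,"tz":-62,"turn":0}]'
python3 -m crank '[{"tx":0,"ty":0,"tz":0,"turn":0}]'
python3 go.py 607.5 -323 118 82
```

```text
time: 60.9
position: [0.4477, -0.3267, 0.1172]
tool_rot: [2.14, 2.298, 0.001]
ft_force: [0.4, -1.2, -1.7]
grip_width: 0.395
grip_force: 30.0
time: 61.02
position: [0.4489, -0.3275, 0.1182]
tool_rot: [2.138, 2.295, -0.0]
ft_force: [-0.3, 0.3, -2.0]
grip_width: 0.389
grip_force: 30.0
to (607.5, -323.0, 118.0, 82.0) tx ty tz [ -6.8 158.5   0.8] turn 2.41 psi 94.1 dist 159
```

```bash
python3 -m crank '[{"tx":0,"ty":30,"tz":0,"turn":0.6},{"tx":-3,"ty":75,"tz":0,"turn":1.3},{"tx":-5,"ty":120,"tz":0,"turn":2},{"tx":-7,"ty":150,"tz":0,"turn":2.4},{"tx":-7,"ty":158,"tz":0,"turn":2.4}]'
python3 -m crank '[{"tx":0,"ty":0,"tz":0,"turn":0},{"tx":0,"ty":0,"tz":0,"turn":0}]'
python3 go.py 607.5 -323 72 82
python3 - <<'E'
from h import *
im,P=shot('scene','s33')
cv2.imwrite('pics/s33c.png',cv2.resize(im[200:340,120:280,::-1],None,fx=3,fy=3))
E
```

```text
time: 61.65
position: [0.6068, -0.3208, 0.1147]
tool_rot: [-2.366, -2.065, -0.002]
ft_force: [-0.8, -0.2, -1.9]
grip_width: 0.393
grip_force: 30.0
time: 61.9
position: [0.6039, -0.3228, 0.1154]
tool_rot: [-2.37, -2.062, 0.002]
ft_force: [-0.5, -0.1, -1.5]
grip_width: 0.388
grip_force: 30.0
to (607.5, -323.0, 72.0, 82.0) tx ty tz [ 0.3  3.6 43.4] turn 0.01 psi 82.0 dist 44
```

View pics/s33c.png

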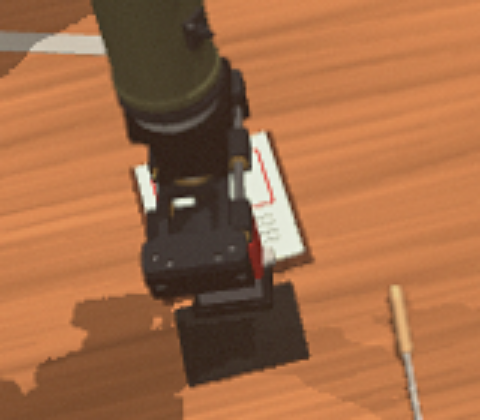

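The stamp is held upright above the mat at crop (235,295). I lower it, release, and check.

```bash
python3 -m crank '[{"tx":0,"ty":3,"tz":15,"turn":0},{"tx":0,"ty":3,"tz":30,"turn":0},{"tx":0,"ty":3,"tz":39,"turn":0},{"tx":0,"ty":3,"tz":42,"turn":0},{"tx":0,"ty":3,"tz":43,"turn":0}]'
python3 -m crank '[{"tx":0,"ty":0,"tz":0,"turn":0},{"tx":0,"ty":0,"tz":0,"turn":0},{"tx":0,"ty":0,"tz":0,"turn":0}]' 70
python3 -m crank '[{"tx":0,"ty":0,"tz":-15,"turn":0},{"tx":0,"ty":0,"tz":-50,"turn":0},{"tx":0,"ty":0,"tz":-100,"turn":0},{"tx":0,"ty":0,"tz":-130,"turn":0},{"tx":60,"ty":0,"tz":-130,"turn":0}]'
python3 -m crank '[{"tx":60,"ty":10,"tz":0,"turn":0},{"tx":120,"ty":20,"tz":0,"turn":0},{"tx":180,"ty":20,"tz":0,"turn":0},{"tx":240,"ty":20,"tz":0,"turn":0},{"tx":240,"ty":20,"tz":0,"turn":0}]'
python3 chk.py
python3 - <<'E'
from h import *
d=np.load('pics/tchk.npz');P=d['P'];z=P[...,2];x=P[...,0];y=P[...,1]
k=(z>.06)&(z<.1)&(abs(x-.609)<.06)&(abs(y+.32)<.07);Q=z[k];print(k.sum(),np.percentile(Q,[50,95]) if k.sum() else '')
k&=z>.081;print('cap',rect(P,k),k.sum())
im=d['im'];im2,_=shot('scene','s40');cv2.imwrite('pics/c40.png',cv2.hconcat([cv2.resize(im[215:365,440:560,::-1],(390,480)),cv2.resize(im2[200:340,130:270,::-1],(400,480))]));st()
E
```

```text
time: 62.58
position: [0.6084, -0.3224, 0.0725]
tool_rot: [-2.369, -2.063, -0.0]
ft_force: [0.7, -0.2, -1.1]
grip_width: 0.389
grip_force: 30.0
time: 62.95
position: [0.6086, -0.3226, 0.0732]
tool_rot: [2.369, 2.062, 0.0]
ft_force: [0.6, 0.8, 0.9]
grip_width: 0.643
grip_force: 0.0
time: 63.58
position: [0.6173, -0.2696, 0.2067]
tool_rot: [2.375, 2.045, 0.001]
ft_force: [0.6, 1.8, 0.6]
grip_width: 0.798
grip_force: 0.0
time: 64.2
position: [0.6692, -0.0188, 0.2048]
tool_rot: [-2.356, -2.076, -0.007]
ft_force: [-0.8, -0.3, -0.2]
grip_width: 0.802
grip_force: 0.0
tray v 55.1 w -1.3 ztop 0.0722 tilt 0.5 206
tray v -0.3 w 0.8 ztop 0.0722 tilt 0.2 90
tray v -36.9 w 1.4 ztop 0.0719 tilt -0.0 119
tray v -80.2 w -1.1 ztop 0.0719 tilt 0.4 102
2 [0.08398464 0.08488161]
cap (array([ 618.3, -351. ]), array([1.7, 0. ]), -153.7) 2
t 64.3 p [ 0.6696 -0.027   0.2038] R [[0.135, 0.991, 0.001], [0.991, -0.135, -0.001], [-0.001, 0.001, -1.0]] F [ 1.2 -0.6 -0. ] w 0.801 gf 0.0 q [ 0.68  0.56 -0.98  1.42  0.47  1.4  -0.44]
```

View pics/c40.png

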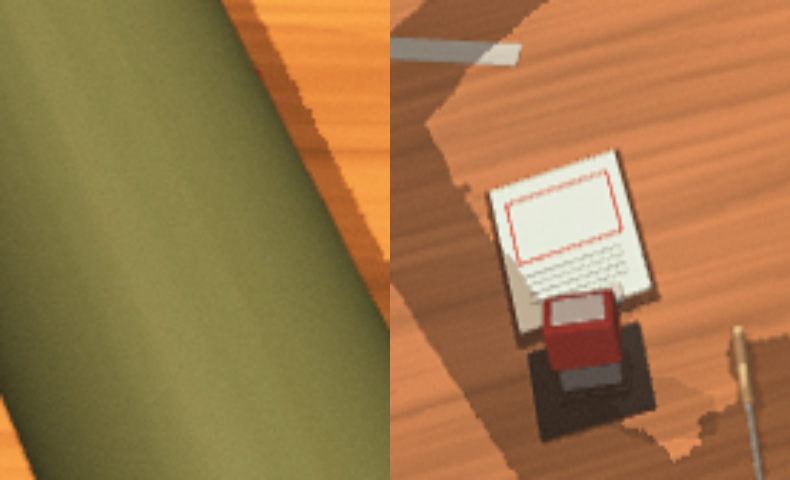

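Run:
```python
from h import *
d=np.load('pics/s40.npz');P=d['P'];z=P[...,2];x=P[...,0];y=P[...,1]
k=(z>.08)&(z<.095)&(abs(x-.609)<.06)&(abs(y+.32)<.07);print('cap',rect(P,k),np.median(z[k]),k.sum())
print(ctrl.mark_of('scene','stamp')[:1],ctrl.mark_of('scene','mat')[:1])
ctrl.close_job()
```

```text
cap (array([ 608.5, -317.3]), array([57.8, 39.2]), 83.6) 0.08631014181712193 305
[{'xyz': [0.6111, -0.3211, 0.0081], 'confidence': 0.58}] [{'xyz': [0.6055, -0.3203, -0.0011], 'confidence': 0.61}]
the job is handed in; nothing more can be done
```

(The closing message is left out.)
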